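Draw the bottom marble blank and clamp it in the scoring jig

ROBOT

A 6-joint arm with a two-finger parallel gripper is mounted at the origin on the work surface. World frame = base frame: x ahead of the robot, y to its left, z up, the work surface at z = 0. Lengths are in m, angles in rad, forces in N, time in s.
With the tool pointing down it reaches from about 0.375 to 0.9 m from the base axis. Payload 3.1 kg.
Tool frame: the origin (TCP) lies midway between the tips of the shut fingers; the grasp point (between the pads) lies 19 mm behind it; z points along the fingers, x is the direction in which the jaws open and shut, and the axes are right-handed (so a half turn about z gives the same grasp; the last joint's range is limited). The gripper opens to 87 mm and grips with 3 to 60 N. Pads are 19 mm wide; open, the fingers measure 117 mm over their backs; the gripper's body (75 mm by 190 mm) begins 51 mm behind the grasp point.
Start: joints at [-1.371, 0.527, 1.433, -0, 1.181, -0.178], TCP at [0.231, -0.581, 0.223] pointing down, gripper open.
Joint ranges: [-3.08, 3.08], [-0.75, 2.2], [0.22, 2.44], [-1.43, 4.57], [0, 2.65], [-2.85, 2.85]. Speed limits (rad/s): [2.79, 2.79, 3.14, 3.14, 3.14, 3.14].

INTERFACE

Orientations are given as a unit quaternion [x, y, z, w].
In Python, from rig import * gives the robot as it stands.
- The arm moves only by the tool drive_tool, never from a script. Its argument "plan" is a list of rows, each an object with "offset": the shift along the tool's x, y, z in cm, a list of three; "delta_rot": the turn, a rotation vector about the tool's x, y, z in degrees, a list of three; "jaw": the finger opening in cm, from 0 to 8.7. In form: [{"offset": [dx, dy, dz], "delta_rot": [wx, wy, wz], "jaw": jaw}, ...]. A call has exactly 8 rows; each row is the pose to reach, as a shift and turn from the pose commanded when the call began, along the tool's axes at that moment; what a row does not reach only later rows make up. A row lasts 1/12 s, in which the tool goes at most 41.7 mm and 7.16 degrees, less where a joint would pass 70% of its speed; a pose out of reach is approached as far as the arm can. A call with a gripper value outside its range is refused whole. The fingers move at their own pace and stop on an object; "squeeze" is the grip in N (left out, the last holds). Time passes only in rows, so rows that repeat a pose let the fingers close, or fill a call up. It gives the time, the measured TCP pose, the force and the opening at its end, in the units of the state.
- get_obs(): the state, without advancing time (a new reading comes with each control period).
- camera(name): name is "side" or "top" or "wrist"; returns the picture (420x560x3 uint8, red, green, blue); there is no depth.
- calibration(name): a dict with "K" (3x3 intrinsics, pixels), "distortion" ([k1, k2, p1, p2, k3] as OpenCV has them; the pictures are not rectified), "pose" (4x4, takes a point from camera to world coordinates); the wrist camera has in their place "tool_from_camera" (4x4, takes a point from camera to tool coordinates, whose origin is the TCP and whose axes are the tool frame's). Camera axes: x right, y down, z forward; pixel columns grow to the right and rows downward; lengths in m; the calibration is good to about 2 mm. A picture is of the moment at which its call begins: read the wrist's pose just before it. calibration takes no time and is no camera call.
- hand_in(): hands the job in, once; it reports no verdict.
The state is a dict: "time": time; "q": joint angles; "joint_velocities": joint speeds; "joint_torque": joint torques, N m; "position": TCP position; "tool_rot": TCP orientation; "ft_force": force on the tool from outside, world axes, zero at the start; "moment": the same for the moment, N m; "grip_width": finger opening in m.
Only numpy, scipy, OpenCV 4.12 (cv2) and the standard library are available. Lean on these libraries where they do the work, as an engineer would, in place of code of your own. Each camera call takes 0.05 s, during which the arm holds its last target.

TASK

Pull the bottom (rosy) marble blank out through the slot of the green stack chute by its protruding end, leaving the three blanks above it in the chute, where they come down flat by one place. Lay it lengthwise on the raised rail of the scoring jig, centred across the rail and with its end pushed flush against the fence, and only then swing the red clamp arm down until its pad rests on the blank. Let go, and leave the other things on the table where they are.

Things in the scene. Friction and masses are not known exactly. Their poses are not given: they have to be found in the camera images.
- blank_1: marble blank, a flat bar 90 (x) x 40 (y) x 12 (z) mm, about 0.12 kg, origin at the centre of its underside, long axis x parallel to the chute's x at the start; rosy red; the bottom one of four in the chute. One end sticks 20 to 28 mm out of the slot, over the tongue; the rest lies under the other blanks, whose weight must be overcome (a pull of about 5 to 12 N).
- blank_2: marble blank, a flat bar 90 (x) x 40 (y) x 12 (z) mm, about 0.12 kg, origin at the centre of its underside, long axis x parallel to the chute's x at the start; slate grey; second from the bottom, held by the front plate; it drops to the floor once the bottom one is out.
- blank_3: marble blank, a flat bar 90 (x) x 40 (y) x 12 (z) mm, about 0.12 kg, origin at the centre of its underside, long axis x parallel to the chute's x at the start; brown-grey; third from the bottom.
- blank_4: marble blank, a flat bar 90 (x) x 40 (y) x 12 (z) mm, about 0.12 kg, origin at the centre of its underside, long axis x parallel to the chute's x at the start; slate grey; top of the stack.
- chute_slot (a point): slot of the fixed chute: on the outer face of its green front plate, midway across, at the level of the chute's floor, 45 mm above the table. Axes: z up, x into the chute (draw the blank along -x, to the robot's right), y across. The plate is 54 mm wide, 4 mm thick, and hangs from 17 to 100 mm above the floor.
- plate_top (a point): middle of the upper edge of the chute's front plate, 100 mm over the floor. The plate blocks a vertical gripper at the protruding end: tilt the tool 35 to 45 degrees, fingers pointing down and into the chute. Clear walls, 44 mm apart inside, stand behind it, up to 100 mm over the floor; the lowest 21 mm of their first 25 mm behind the plate's outer face are open.
- tongue_end (a point): outer end of the tongue in front of the slot, top face, midway across; 102 mm from the plate. The tongue is level with the chute's floor, 22 mm wide (narrower than the blank) and carries the drawn blank; fingers can go down on both sides of it. The base plate lies 37 mm lower.
- jig_home (a point): point on top of the fixed jig's aluminium rail, 30 mm above the table, where the blank's origin must lie when home. Axes: z up, x along the rail to the fence, y across. The rail is 24 mm wide (narrower than the blank) and runs from -60 mm to the fence; the jig's base plate, 110 mm wide, is 22 mm below its top.
- fence_face (a point): on the face of the jig's dark end fence, midway across, at the level of the rail's top; 45 mm along the jig's x from jig_home. The fence is 64 mm wide, 6 mm thick and stands 10 mm above the rail.
- clamp (a joint): the clamp arm's hinge, rad: 0 when the arm is level and its pad just rests on a 12 mm blank, growing as it opens; starts 1.45 to 1.75 (upright). Its friction (about 0.14 N m) holds it wherever it is left, so it has to be pushed all the way down, by some 2 N at its end.
- clamp_hinge (a point): on the hinge axis, 85 mm along the jig's +x from jig_home and 16 mm above the rail's top. The red arm, 16 mm wide, reaches 126 mm from it (towards the jig's -x when closed, up when open); its outer face (on top when closed, to the rear when open) lies 15 mm off the axis, with the pad under it 85 mm from the hinge. Its axes turn with the arm.
- clamp_bar (a point): centre of the clamp arm's black cross bar, 14 mm thick and 48 mm long across the arm, on the arm's outer face; 118 mm from the hinge along the arm and 20 mm off the axis.
- plate: bystander, to be left where it is: white plate, 170 mm across, 15 mm high, with stone chips; origin under its centre.
- tub_pale: bystander, to be left where it is: clear tub 110 x 90 x 50 mm of pale chips; origin under its centre.
- tub_grey: bystander, to be left where it is: clear tub 110 x 90 x 50 mm of grey chips; origin under its centre.
- hammer: bystander, to be left where it is: small hammer lying along its x, 190 mm long; origin near its middle.
- spreader: bystander, to be left where it is: spreader lying along its x, 180 mm long; origin near its middle.
- glue_jar: bystander, to be left where it is: jar, 64 mm across and 85 mm high; origin under its centre.
- pot: bystander, to be left where it is: terracotta cup, 72 mm across and 100 mm high; origin under its centre.

How it is judged:
On the way, in this order (a step that is already met when the one before it is completed fails the run):
1. the bottom blank is drawn wholly out of the slot (x of blank_1 in the frame of chute_slot below -0.047 m), for 0.1 s.
2. the blank lies on the rail flush against the fence, the clamp still open (x of blank_1 in the frame of jig_home between -0.003 and 0.003 m and y of blank_1 in the frame of jig_home between -0.008 and 0.008 m and z of blank_1 in the frame of jig_home between -0.003 and 0.003 m and angle between the x axis of blank_1 and the x axis of jig_home, either way round below 0.07 rad and value of joint clamp above 0.5 rad), for 0.2 s.
At the end, for the whole second after the job is handed in: Bottom blank at rest on the rail: within 3 mm of the fence and of the rail height, 8 mm of the centre line, 0.07 rad of its direction; clamp joint within 0.04 rad of 0; the other three flat (0.1 rad) in the chute, one place lower within 4 mm, at most 15 mm forward (x of blank_1 in the frame of jig_home between -0.003 and 0.003 m and y of blank_1 in the frame of jig_home between -0.008 and 0.008 m and z of blank_1 in the frame of jig_home between -0.003 and 0.003 m and angle between the x axis of blank_1 and the x axis of jig_home, either way round below 0.07 rad and value of joint clamp between -0.04 and 0.04 rad and linear speed of blank_1 below 0.02 m/s and x of each of blank_2, blank_3, blank_4 in the frame of chute_slot above 0.035 m and z of blank_2 in the frame of chute_slot below 0.004 m and angle between each of blank_2, blank_3, blank_4's own z axis and vertical below 0.1 rad and z of blank_3 in the frame of chute_slot below 0.016 m and z of blank_4 in the frame of chute_slot below 0.028 m); the robot touches nothing.
It fails at once if a blank above the bottom one is pulled more than 20 mm forward or lifted more than about 20 mm in the chute (x of any of blank_2, blank_3, blank_4 in the frame of chute_slot below 0.03 m or z of blank_2 in the frame of chute_slot above 0.034 m or z of blank_3 in the frame of chute_slot above 0.046 m or z of blank_4 in the frame of chute_slot above 0.058 m).
It fails at once if a bystander is moved by more than 30 mm (distance of any of plate, tub_pale, tub_grey, hammer, spreader, glue_jar, pot from where it was at the start of the episode above 0.03 m).
It also fails if it takes over 67 s, if anything falls off the work surface, if the arm or the gripper's body presses on something with over 40 N, if the wrist force passes 120 N, or if a joint passes its speed limit or range.

## Working session

There is one attempt and no reset: what is moved stays moved. The work goes in short steps, Python scripts to look and compute and a tool call to move; the robot and the scene stay as the last step left them, time stands still between calls to the robot, and variables do not carry over. Pictures are saved under pics/ and viewed, and the job is handed in when it is done.

Besides the shell and the picture viewer there is one more tool, called after "Emit:" as name([rows], argument=value, ...), one row to a line, values as JSON. drive_tool: Moves the arm, as the interface text tells. Its arguments: {"type":"object","properties":{"plan":{"type":"array","items":{"type":"object","properties":{"offset":{"type":"array","items":{"type":"number"}},"delta_rot":{"type":"array","items":{"type":"number"}},"jaw":{"type":"number"}}}},"squeeze":{"type":"number"}},"required":["plan"]}

```bash
ls; mkdir -p pics
python3 - <<'E'
from rig import *
import cv2,numpy as np
o=get_obs();print(o)
for n in("side","top","wrist"):
    cv2.imwrite(f"pics/a_{n}.png",camera(n)[:,:,::-1]);c=calibration(n);print(n,{k:np.round(v,4).tolist() for k,v in c.items()})
E
```

```text
pics
{'time': 0.0, 'q': array([-1.37052156e+00,  5.28452907e-01,  1.43389423e+00,  9.53841260e-06,
        1.18139362e+00, -1.78493931e-01]), 'joint_velocities': array([ 0.0006292 , -0.00297092, -0.00232512,  0.00079166,  0.00267721,
       -0.00213578]), 'joint_torque': array([ 2.11090100e-04, -4.40038347e+01, -1.76589364e+01,  6.33563125e-02,
        5.81403694e-02, -1.69989526e-04]), 'position': array([ 0.23099685, -0.57996272,  0.22158235]), 'tool_rot': array([ 8.27578325e-01, -5.61349234e-01, -7.64611319e-04, -7.54306374e-04]), 'ft_force': array([-0.44949734, -0.0734327 , -0.09919166]), 'moment': array([ 0.02051046, -0.04343715, -0.02748742]), 'grip_width': 0.08693873196821907}
side {'K': [[498.0267, 0.0, 279.0943], [0.0, 498.0267, 204.7169], [0.0, 0.0, 1.0]], 'distortion': [-0.1717, 0.0, 0.0, 0.0, 0.0], 'pose': [[-0.8589, -0.3373, 0.3853, -0.0071], [-0.5121, 0.571, -0.6417, 0.9708], [-0.0035, -0.7485, -0.6632, 1.1541], [0.0, 0.0, 0.0, 1.0]]}
top {'K': [[540.5421, 0.0, 290.7905], [0.0, 540.5421, 208.1361], [0.0, 0.0, 1.0]], 'distortion': [0.0091, 0.0, 0.0, 0.0, 0.0], 'pose': [[-0.0285, -0.9782, 0.2058, 0.2765], [-0.9996, 0.0281, -0.0049, -0.0124], [-0.001, -0.2058, -0.9786, 1.5697], [0.0, 0.0, 0.0, 1.0]]}
wrist {'K': [[331.4328, 0.0, 278.6936], [0.0, 331.4328, 209.6264], [0.0, 0.0, 1.0]], 'distortion': [-0.0422, 0.0, 0.0, 0.0, 0.0], 'tool_from_camera': [[1.0, -0.0001, -0.0006, 0.001], [0.0002, 0.9641, 0.2654, -0.0723], [0.0006, -0.2654, 0.9641, -0.1608], [0.0, 0.0, 0.0, 1.0]]}
```

View pics/a_side.png

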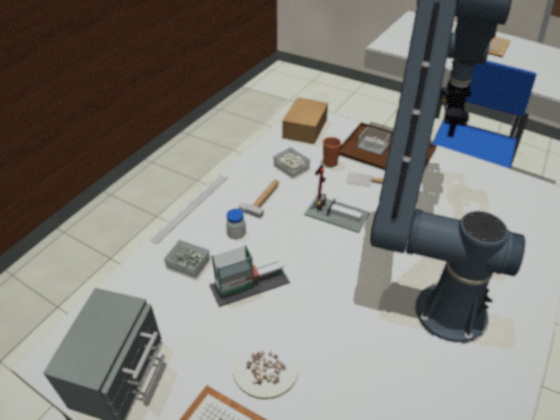

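View pics/a_top.png

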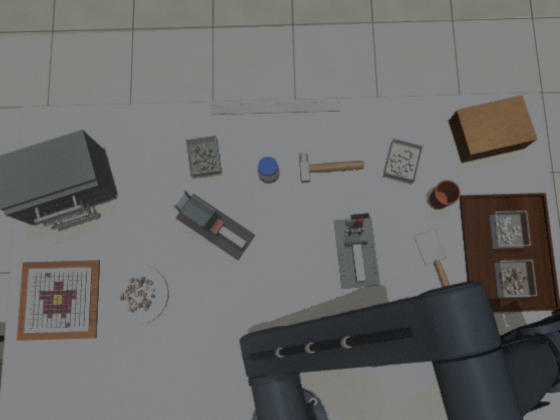

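View pics/a_wrist.png

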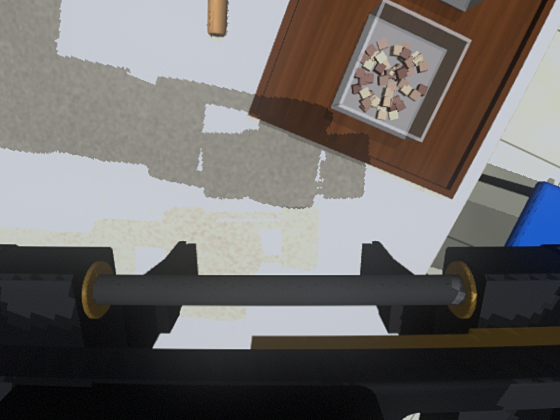

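Run:
```python
import cv2
t=cv2.imread("pics/a_top.png");s=cv2.imread("pics/a_side.png")
def crop(im,x,y,w,h,f,n):
    cv2.imwrite(n,cv2.resize(im[y:y+h,x:x+w],None,fx=f,fy=f,interpolation=cv2.INTER_CUBIC))
crop(t,165,180,100,90,8,"pics/c1.png");crop(t,320,200,80,100,6,"pics/c2.png")
crop(s,200,230,100,75,8,"pics/c3.png");crop(s,290,150,90,85,7,"pics/c4.png")
```

```text
(no output)
```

View pics/c1.png

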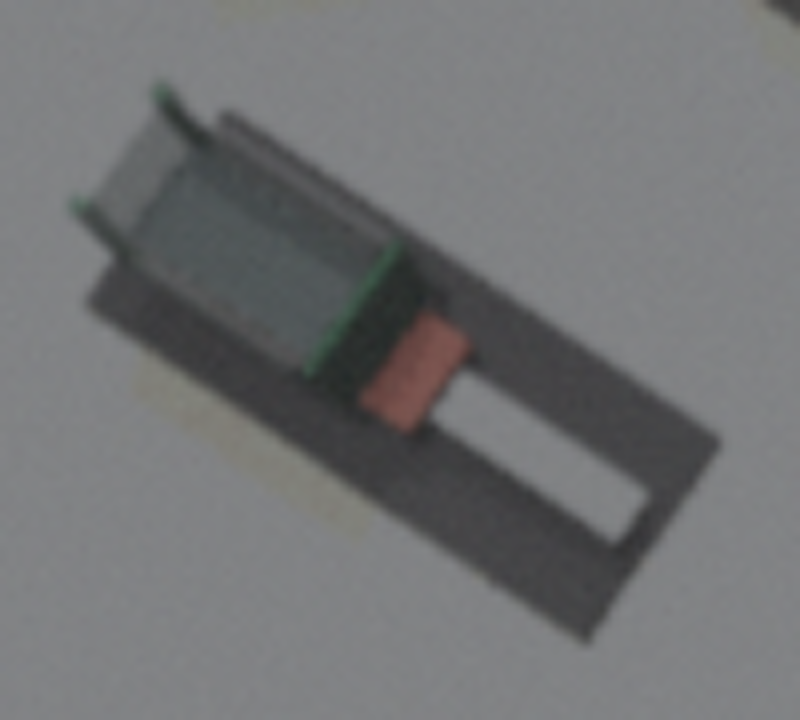

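View pics/c2.png

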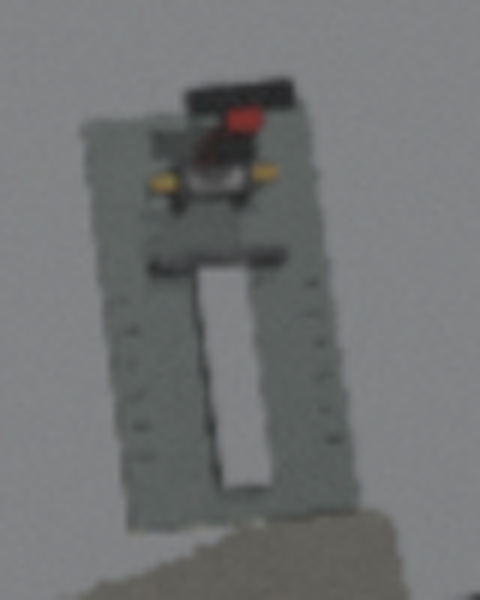

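View pics/c3.png

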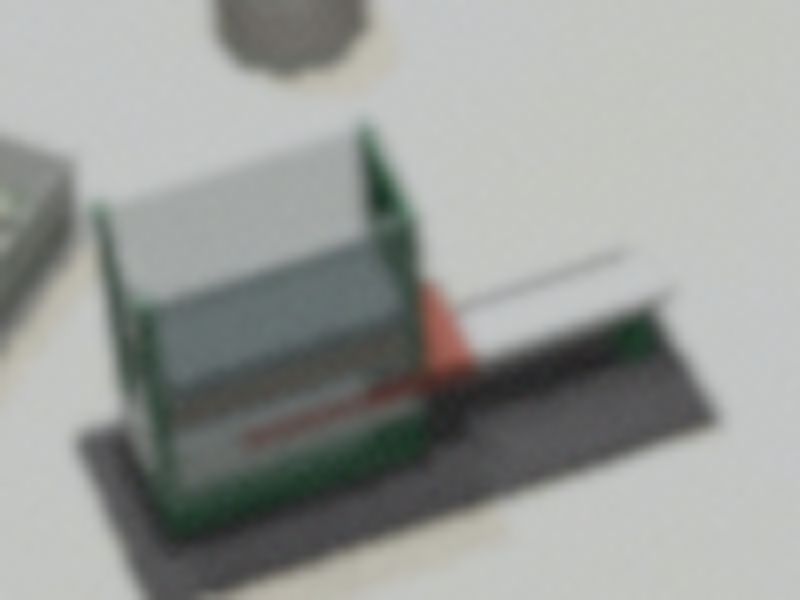

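View pics/c4.png

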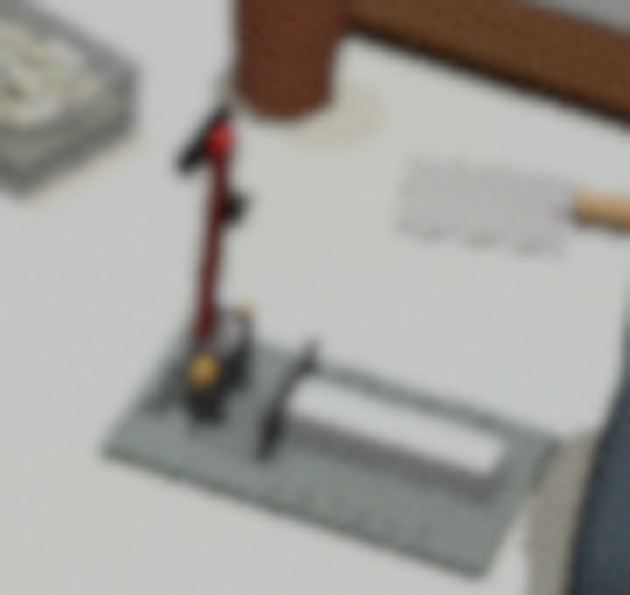

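```bash
cat > h.py <<'E'
from rig import *
import cv2,numpy as np
from scipy.spatial.transform import Rotation as R
def Tcam(name,o=None):
    c=calibration(name)
    if name!="wrist": return c,np.array(c["pose"])
    o=o or get_obs(); T=np.eye(4);T[:3,:3]=R.from_quat(o["tool_rot"]).as_matrix();T[:3,3]=o["position"]
    return c,T@np.array(c["tool_from_camera"])
def cast(name,px,z,o=None,T=None):
    c=calibration(name)
    if T is None: c,T=Tcam(name,o)
    u=cv2.undistortPoints(np.array(px,float).reshape(-1,1,2),np.array(c["K"]),np.array(c["distortion"])).reshape(-1,2)
    d=np.c_[u,np.ones(len(u))]@T[:3,:3].T
    return T[:3,3]+d*((z-T[2,3])/d[:,2])[:,None]
def proj(name,P,T=None,o=None):
    c=calibration(name)
    if T is None:c,T=Tcam(name,o)
    Q=(np.array(P,float).reshape(-1,3)-T[:3,3])@T[:3,:3]
    return cv2.projectPoints(Q,np.zeros(3),np.zeros(3),np.array(c["K"]),np.array(c["distortion"]))[0].reshape(-1,2)
E
python3 - <<'E'
from h import *
t=cast("top",[(246,242.1),(241.9,248.1)],.045);print("tongue end",t)
b=cast("top",[(223.75,223.4),(215.6,234)],.057);print("blank end",b)
p=cast("top",[(215.1,210.6),(204,226.3)],.145);print("plate top",p)
r=cast("top",[(357.2,281.5),(365,280.8),(353,244.7),(361.3,244.3)],.03);print("rail",r)
bar=cast("top",[(343.5,217),(369,214.5)],.16);print(bar)
for a,bb in((t.mean(0),p.mean(0)),(r[:2].mean(0),r[2:].mean(0))):
    d=bb-a;print(np.degrees(np.arctan2(d[1],d[0])),np.linalg.norm(d[:2]))
o=get_obs();print(R.from_quat(o["tool_rot"]).as_matrix().round(3),o["time"])
E
```

```text
tongue end [[0.50207699 0.11018174 0.045     ]
 [0.48523599 0.12200722 0.045     ]]
blank end [[0.55573503 0.17183084 0.057     ]
 [0.52590271 0.19497797 0.057     ]]
plate top [[0.57515877 0.18427197 0.145     ]
 [0.5331283  0.21391997 0.145     ]]
rail [[ 0.38289998 -0.20181797  0.03      ]
 [ 0.38424256 -0.2239761   0.03      ]
 [ 0.48799636 -0.19543447  0.03      ]
 [ 0.48847426 -0.21929293  0.03      ]]
[[ 0.54488421 -0.15864406  0.16      ]
 [ 0.54970498 -0.22669043  0.16      ]]
53.91743359337991 0.10270311716019295
3.0262722164337688 0.10481020305448178
[[ 0.37  -0.929 -0.   ]
 [-0.929 -0.37   0.002]
 [-0.002 -0.    -1.   ]] 0.15
```

Run:
```python
from h import *
a=np.radians(54);cx=np.array([np.cos(a),np.sin(a),0]);cy=np.array([-np.sin(a),np.cos(a),0]);Z=np.array([0,0,1.])
for tilt in(35,40):
 t=np.radians(tilt);z=-np.cos(t)*Z+np.sin(t)*cx
 for s in(1,-1):
  x=s*cy;M=np.c_[x,np.cross(z,x),z]
  for pos in ((.54,.18),(.49,.11)):
   q1=np.arctan2(pos[1]-.12*np.sin(t)*cx[1],pos[0]-.2*np.sin(t)*cx[0])
   for q23 in(1.7,2.0,2.3):
    W=(R.from_euler("ZY",[q1,q23]).inv()*R.from_matrix(M)*R.from_euler("Z",np.pi))
    e=W.as_euler("ZYZ");print(tilt,s,pos,q23,e.round(2))
```

```text
35 1 (0.54, 0.18) 1.7 [ 0.45  0.99 -2.42]
35 1 (0.54, 0.18) 2.0 [ 0.58  0.73 -2.61]
35 1 (0.54, 0.18) 2.3 [ 0.86  0.5  -2.95]
35 1 (0.49, 0.11) 1.7 [ 0.5   1.05 -2.55]
35 1 (0.49, 0.11) 2.0 [ 0.62  0.8  -2.75]
35 1 (0.49, 0.11) 2.3 [ 0.87  0.57 -3.07]
35 -1 (0.54, 0.18) 1.7 [0.45 0.99 0.72]
35 -1 (0.54, 0.18) 2.0 [0.58 0.73 0.53]
35 -1 (0.54, 0.18) 2.3 [0.86 0.5  0.19]
35 -1 (0.49, 0.11) 1.7 [0.5  1.05 0.59]
35 -1 (0.49, 0.11) 2.0 [0.62 0.8  0.39]
35 -1 (0.49, 0.11) 2.3 [0.87 0.57 0.07]
40 1 (0.54, 0.18) 1.7 [ 0.53  0.94 -2.47]
40 1 (0.54, 0.18) 2.0 [ 0.7   0.7  -2.71]
40 1 (0.54, 0.18) 2.3 [ 1.04  0.5  -3.12]
40 1 (0.49, 0.11) 1.7 [ 0.59  1.01 -2.61]
40 1 (0.49, 0.11) 2.0 [ 0.74  0.78 -2.85]
40 1 (0.49, 0.11) 2.3 [1.03 0.58 3.07]
40 -1 (0.54, 0.18) 1.7 [0.53 0.94 0.67]
40 -1 (0.54, 0.18) 2.0 [0.7  0.7  0.43]
40 -1 (0.54, 0.18) 2.3 [1.04 0.5  0.02]
40 -1 (0.49, 0.11) 1.7 [0.59 1.01 0.53]
40 -1 (0.49, 0.11) 2.0 [0.74 0.78 0.3 ]
40 -1 (0.49, 0.11) 2.3 [ 1.03  0.58 -0.08]
```

```bash
cat >> h.py <<'E'
Z=np.array([0,0,1.])
def frame(yaw):
    a=np.radians(yaw);return np.array([np.cos(a),np.sin(a),0]),np.array([-np.sin(a),np.cos(a),0])
def ori(yaw,tilt,s=-1):
    fx,fy=frame(yaw);t=np.radians(tilt);z=-np.cos(t)*Z+np.sin(t)*fx;x=s*fy
    return np.c_[x,np.cross(z,x),z]
def move(M,tcp,o=None):
    o=o or get_obs();A=R.from_quat(o["tool_rot"]).as_matrix()
    off=A.T@(np.array(tcp)-o["position"])*100;rv=np.degrees(R.from_matrix(A.T@M).as_rotvec())
    print("t",round(o["time"],2),"off cm",off.round(2),"rot",rv.round(2),"|",np.linalg.norm(off).round(1),np.linalg.norm(rv).round(1), "F",o["ft_force"].round(1),"w",round(o["grip_width"],4))
CH=54.;SLOT=np.array([.5537,.1986,.045]);TE=np.array([.4937,.116,.045])
JY=3.0;HOME=np.array([.443,-.2095,.03])
def fp(org,yaw,p):
    fx,fy=frame(yaw);return org+p[0]*fx+p[1]*fy+p[2]*Z
E
python3 - <<'E'
from h import *
M=ori(CH,40); g=fp(SLOT,CH,[-.011,0,.006]);move(M,g+M[:,2]*(.019-.12))
print(g+M[:,2]*(.019-.12))
E
```

```text
t 0.15 off cm [-56.35 -52.36   9.45] rot [ 38.88 -11.19 -30.99] | 77.5 51.0 F [-0.  -0.4  0.7] w 0.0867
[0.50907443 0.13717818 0.12837049]
```

Emit:
drive_tool([
  {"offset": [-3, -3, -5], "delta_rot": [0, 0, 0], "jaw": 8.7},
  {"offset": [-6, -6, -7], "delta_rot": [0, 0, 0], "jaw": 8.7},
  {"offset": [-9, -9, -8], "delta_rot": [0, 0, 0], "jaw": 8.7},
  {"offset": [-12, -12, -8], "delta_rot": [0, 0, -5], "jaw": 8.7},
  {"offset": [-15, -15, -8], "delta_rot": [0, 0, -10], "jaw": 8.7},
  {"offset": [-18, -18, -8], "delta_rot": [0, 0, -15], "jaw": 8.7},
  {"offset": [-21, -21, -8], "delta_rot": [0, 0, -20], "jaw": 8.7},
  {"offset": [-24, -23, -8], "delta_rot": [0, 0, -25], "jaw": 8.7},
])

```text
time: 0.82
position: [0.3496, -0.2942, 0.3026]
tool_rot: [0.93, -0.367, 0.0, 0.0]
ft_force: [1.4, -0.4, 0.1]
grip_width: 0.0869
```

Run:
```python
from h import *
M=ori(CH,40); g=fp(SLOT,CH,[-.011,0,.006]);move(M,g+M[:,2]*(.019-.12));print(get_obs()["position"],get_obs()["q"])
```

```text
t 0.82 off cm [-17.83 -42.39  17.41] rot [39.94 -2.52 -6.77] | 49.2 40.6 F [ 1.4 -0.4  0.1] w 0.0869
[ 0.34963809 -0.29418649  0.30255341] [-9.45175485e-01  1.97000075e-01  1.72780500e+00  4.91378242e-04
  1.21590173e+00 -1.93542619e-01]
```

Emit:
drive_tool([
  {"offset": [-1, -4, 0], "delta_rot": [0, 0, 0], "jaw": 8.7},
  {"offset": [-2, -8, 0], "delta_rot": [0, 0, 0], "jaw": 8.7},
  {"offset": [-4, -12, 0], "delta_rot": [5, 0, -1], "jaw": 8.7},
  {"offset": [-6, -16, 0], "delta_rot": [10, 0, -2], "jaw": 8.7},
  {"offset": [-8, -20, 1], "delta_rot": [15, -1, -3], "jaw": 8.7},
  {"offset": [-10, -24, 2], "delta_rot": [20, -1, -4], "jaw": 8.7},
  {"offset": [-12, -28, 3], "delta_rot": [25, -2, -5], "jaw": 8.7},
  {"offset": [-14, -32, 4], "delta_rot": [30, -2, -6], "jaw": 8.7},
])

```text
time: 1.48
position: [0.4611, 0.0131, 0.2677]
tool_rot: [0.915, -0.307, 0.081, -0.248]
ft_force: [0.7, 0.4, -0.7]
grip_width: 0.0866
```

Run:
```python
from h import *
M=ori(CH,40); g=fp(SLOT,CH,[-.011,0,.006]);move(M,g+M[:,2]*(.019-.12));print(get_obs()["position"],get_obs()["q"])
```

```text
t 1.48 off cm [-3.59 -4.02 18.5 ] rot [ 9.73 -0.42 -1.  ] | 19.3 9.8 F [ 0.7  0.4 -0.7] w 0.0866
[0.46105949 0.01312064 0.2677368 ] [-0.5828156   0.19681193  1.98937629  0.63103465  1.02156174 -0.29030836]
```

Emit:
drive_tool([
  {"offset": [-1, -1, 3], "delta_rot": [3, 0, 0], "jaw": 8.7},
  {"offset": [-2, -2, 6], "delta_rot": [6, 0, -1], "jaw": 8.7},
  {"offset": [-3, -3, 9], "delta_rot": [9.7, -0.4, -1], "jaw": 8.7},
  {"offset": [-3.6, -4, 12], "delta_rot": [9.7, -0.4, -1], "jaw": 8.7},
  {"offset": [-3.6, -4, 14], "delta_rot": [9.7, -0.4, -1], "jaw": 8.7},
  {"offset": [-3.6, -4, 15], "delta_rot": [9.7, -0.4, -1], "jaw": 8.7},
  {"offset": [-3.6, -4, 15], "delta_rot": [9.7, -0.4, -1], "jaw": 8.7},
  {"offset": [-3.6, -4, 15], "delta_rot": [9.7, -0.4, -1], "jaw": 8.7},
])

```text
time: 2.15
position: [0.4967, 0.1219, 0.1574]
tool_rot: [0.894, -0.291, 0.103, -0.324]
ft_force: [0.2, 0.6, -0.6]
grip_width: 0.0872
```

Run:
```python
from h import *
M=ori(CH,40); g=fp(SLOT,CH,[-.011,0,.006]);move(M,g+M[:,2]*(.019-.12));o=get_obs();print(o["position"],o["q"])
im=camera("wrist")[:,:,::-1].copy();cv2.imwrite("pics/b_w.png",im)
for p in [(0,0,0),(-.02,.02,.012),(-.02,-.02,.012),(-.102,.011,0),(-.102,-.011,0),(0,.027,.1),(0,-.027,.1),(0,.027,.017),(0,-.027,.017)]:
    u=proj("wrist",fp(SLOT,CH,p),o=o)[0];print(p,u.round(1));cv2.circle(im,tuple(int(v) for v in u.round()),3,(0,0,255),1)
cv2.imwrite("pics/b_w2.png",im)
```

```text
t 2.15 off cm [0.11 0.35 3.48] rot [ 0.27  0.18 -0.1 ] | 3.5 0.3 F [ 0.2  0.6 -0.6] w 0.0872
[0.49672135 0.12191694 0.15737606] [-0.38824422  0.49788398  2.14456794  1.20597625  0.72805879 -0.79036886]
(0, 0, 0) [279.6 194. ]
(-0.02, 0.02, 0.012) [257.3 207.8]
(-0.02, -0.02, 0.012) [301.9 207.7]
(-0.102, 0.011, 0) [266.4 303.5]
(-0.102, -0.011, 0) [292.9 303.5]
(0, 0.027, 0.1) [239.8 127.3]
(0, -0.027, 0.1) [318.9 127.1]
(0, 0.027, 0.017) [249.8 185.5]
(0, -0.027, 0.017) [309.3 185.4]
```

View pics/b_w2.png

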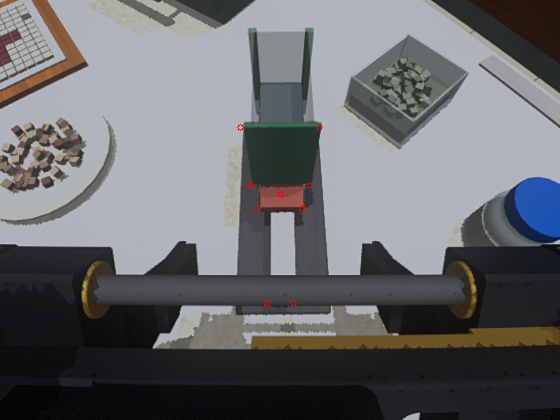

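Run:
```python
from h import *
im=cv2.imread("pics/b_w.png")
cv2.imwrite("pics/b_c.png",cv2.resize(im[115:285,220:340],None,fx=5,fy=3.5,interpolation=cv2.INTER_CUBIC))
h=cv2.cvtColor(im,cv2.COLOR_BGR2HSV)
red=(((h[...,0]<12)|(h[...,0]>172))&(h[...,1]>80));red[:,:230]=0;red[:,330:]=0;red[:150]=0;red[230:]=0
for r in range(186,212,2):
    c=np.where(red[r])[0];print(r,c.min() if len(c) else 0,c.max() if len(c) else 0)
g=(h[...,0]>50)&(h[...,0]<85)&(h[...,1]>80);g[:,:225]=0;g[:,340:]=0
for r in range(118,186,5):
    c=np.where(g[r])[0];print("g",r,(c.min(),c.max()) if len(c) else 0)
w=(im.min(2)>170)
for r in range(205,242,4):
    c=np.where(w[r,268:300])[0]+268;print("w",r,(c.min(),c.max()) if len(c) else 0)
```

```text
186 261 301
188 260 302
190 260 302
192 260 302
194 260 302
196 260 302
198 260 303
200 260 303
202 260 303
204 260 303
206 260 303
208 261 302
210 261 301
g 118 0
g 123 (np.int64(246), np.int64(320))
g 128 (np.int64(293), np.int64(293))
g 133 (np.int64(318), np.int64(318))
g 138 (np.int64(273), np.int64(284))
g 143 (np.int64(275), np.int64(300))
g 148 (np.int64(268), np.int64(300))
g 153 (np.int64(279), np.int64(297))
g 158 (np.int64(272), np.int64(291))
g 163 (np.int64(285), np.int64(290))
g 168 (np.int64(280), np.int64(280))
g 173 0
g 178 (np.int64(290), np.int64(290))
g 183 0
w 205 0
w 209 0
w 213 (np.int64(272), np.int64(291))
w 217 (np.int64(272), np.int64(293))
w 221 (np.int64(272), np.int64(293))
w 225 (np.int64(272), np.int64(293))
w 229 (np.int64(272), np.int64(293))
w 233 (np.int64(272), np.int64(293))
w 237 (np.int64(272), np.int64(293))
w 241 (np.int64(272), np.int64(293))
```

View pics/b_c.png

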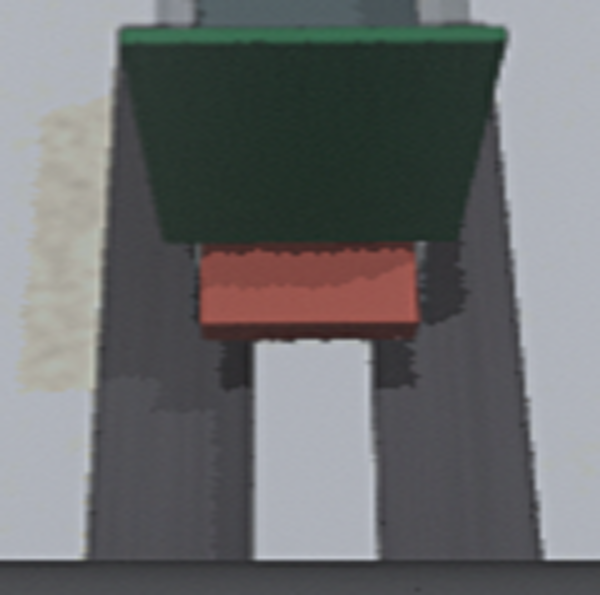

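Run:
```python
from h import *
o=get_obs()
fx,fy=frame(CH)
def loc(p):
    d=p-SLOT;return np.c_[d@fx,d@fy,d[:,2]].round(4)
print("blank tip",loc(cast("wrist",[(260,206.8),(303,206.8)],.057,o)))
print("plate bot",loc(cast("wrist",[(253,183.6),(312,183.6)],.062,o)))
print("plate top",loc(cast("wrist",[(244.3,123),(321,123)],.145,o)))
print("tongue",loc(cast("wrist",[(271.3,215),(294,215),(271,273),(296,273)],.045,o)))
```

```text
blank tip [[-0.0189  0.017   0.012 ]
 [-0.0189 -0.0217  0.012 ]]
plate bot [[ 0.0022  0.0236  0.017 ]
 [ 0.0021 -0.0303  0.017 ]]
plate top [[ 0.004   0.0236  0.1   ]
 [ 0.0039 -0.0292  0.1   ]]
tongue [[-0.0217  0.007  -0.    ]
 [-0.0217 -0.0141 -0.    ]
 [-0.0763  0.0068 -0.    ]
 [-0.0763 -0.0148 -0.    ]]
```

```bash
cat >> h.py <<'E'
SLOT=fp(SLOT,CH,[.002,-.003,0])
E
python3 - <<'E'
from h import *
M=ori(CH,40); g=fp(SLOT,CH,[-.011,0,.006]);move(M,g+M[:,2]*.019)
E
```

```text
t 2.2 off cm [ 0.38  0.17 15.67] rot [ 0.24  0.1  -0.07] | 15.7 0.3 F [ 0.2 -0.5 -0.3] w 0.0871
```

Emit:
drive_tool([
  {"offset": [0.2, 0.1, 2.5], "delta_rot": [0.2, 0.1, 0], "jaw": 8},
  {"offset": [0.4, 0.2, 5], "delta_rot": [0.2, 0.1, 0], "jaw": 7.5},
  {"offset": [0.4, 0.2, 7.5], "delta_rot": [0.2, 0.1, 0], "jaw": 7},
  {"offset": [0.4, 0.2, 10], "delta_rot": [0.2, 0.1, 0], "jaw": 7},
  {"offset": [0.4, 0.2, 12], "delta_rot": [0.2, 0.1, 0], "jaw": 7},
  {"offset": [0.4, 0.2, 12.7], "delta_rot": [0.2, 0.1, 0], "jaw": 7},
  {"offset": [0.4, 0.2, 12.7], "delta_rot": [0.2, 0.1, 0], "jaw": 7},
  {"offset": [0.4, 0.2, 12.7], "delta_rot": [0.2, 0.1, 0], "jaw": 7},
])

```text
time: 2.87
position: [0.547, 0.1834, 0.0597]
tool_rot: [0.894, -0.291, 0.106, -0.325]
ft_force: [-0.1, -0.6, 0.3]
grip_width: 0.0701
```

Run:
```python
from h import *
o=get_obs();M=ori(CH,40); g=fp(SLOT,CH,[-.011,0,.006]);move(M,g+M[:,2]*.019);print(o["q"])
im=camera("wrist")[:,:,::-1].copy();cv2.imwrite("pics/d_w.png",im)
s=camera("side")[:,:,::-1];cv2.imwrite("pics/d_s.png",cv2.resize(s[200:320,180:340],None,fx=5,fy=5,interpolation=cv2.INTER_CUBIC))
```

```text
t 2.87 off cm [-0.05  0.01  3.03] rot [ 0.01 -0.05 -0.06] | 3.0 0.1 F [-0.1 -0.6  0.3] w 0.0701
[-0.20238906  0.75728763  2.06724803  1.59487046  0.62489501 -1.06426355]
```

View pics/d_w.png

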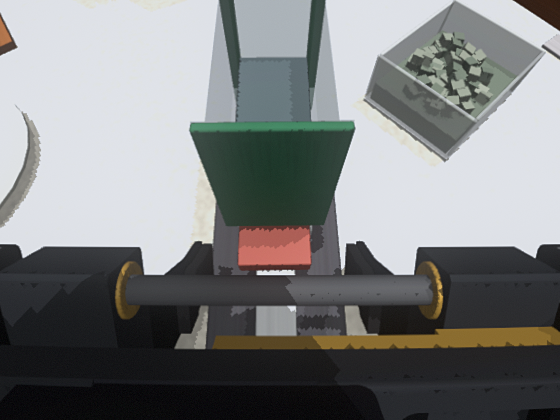

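View pics/d_s.png

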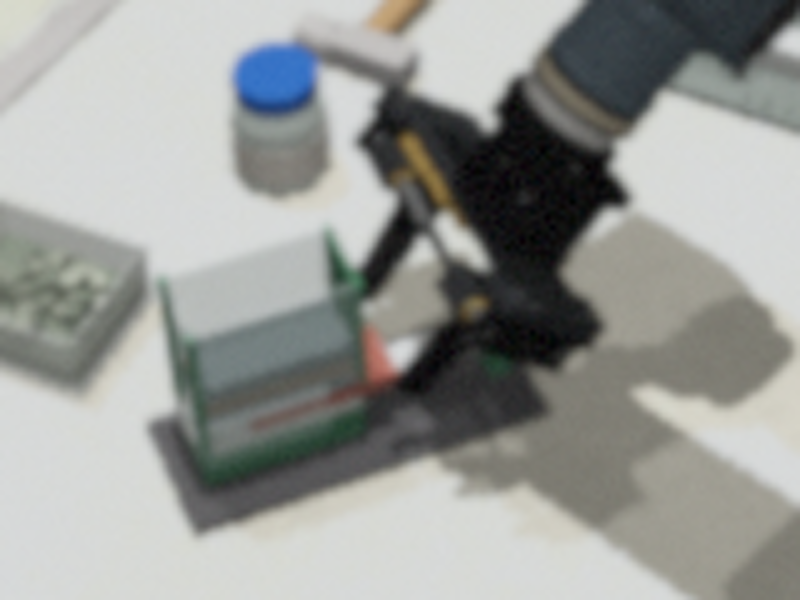

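Emit:
drive_tool([
  {"offset": [-0.1, 0, 0.7], "delta_rot": [0, 0, 0], "jaw": 7},
  {"offset": [-0.1, 0, 1.4], "delta_rot": [0, 0, 0], "jaw": 7},
  {"offset": [-0.1, 0, 2.1], "delta_rot": [0, 0, 0], "jaw": 7},
  {"offset": [-0.1, 0, 2.7], "delta_rot": [0, 0, 0], "jaw": 7},
  {"offset": [-0.1, 0, 3.0], "delta_rot": [0, 0, 0], "jaw": 7},
  {"offset": [-0.1, 0, 3.0], "delta_rot": [0, 0, 0], "jaw": 6},
  {"offset": [-0.1, 0, 3.0], "delta_rot": [0, 0, 0], "jaw": 5},
  {"offset": [-0.1, 0, 3.0], "delta_rot": [0, 0, 0], "jaw": 4.6},
], squeeze=45)

```text
time: 3.63
position: [0.5572, 0.2001, 0.0358]
tool_rot: [0.894, -0.291, 0.105, -0.325]
ft_force: [0.9, -0.2, -0.3]
grip_width: 0.057
```

Run:
```python
from h import *
o=get_obs();M=ori(CH,40); g=fp(SLOT,CH,[-.011,0,.006]);move(M,g+M[:,2]*.019);
im=camera("wrist")[:,:,::-1].copy();cv2.imwrite("pics/e_w.png",im)
s=camera("side")[:,:,::-1];cv2.imwrite("pics/e_s.png",cv2.resize(s[200:320,180:340],None,fx=5,fy=5,interpolation=cv2.INTER_CUBIC))
```

```text
t 3.63 off cm [ 0.1  -0.04 -0.06] rot [ 0.05  0.01 -0.09] | 0.1 0.1 F [ 0.9 -0.2 -0.3] w 0.057
```

View pics/e_w.png

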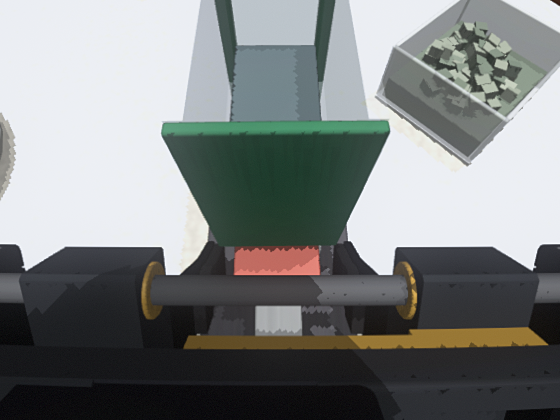

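View pics/e_s.png

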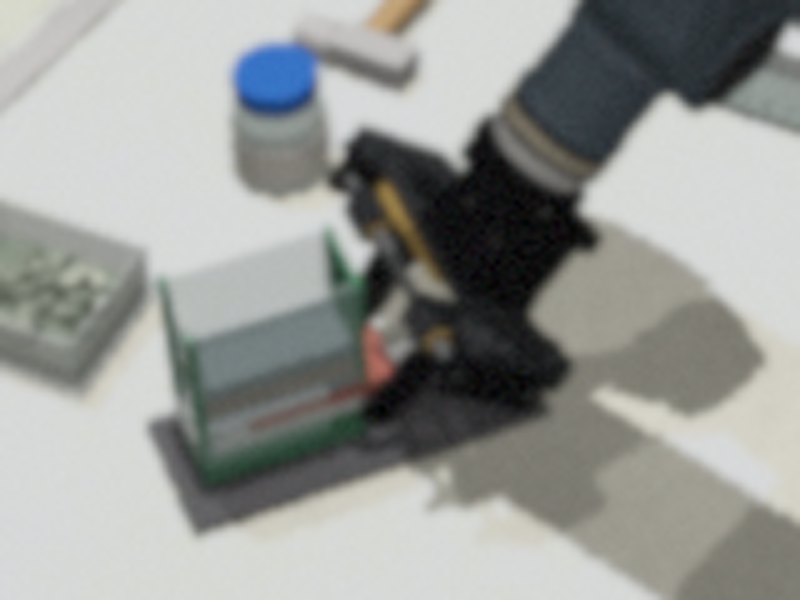

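Emit:
drive_tool([
  {"offset": [0, 0, 0], "delta_rot": [0, 0, 0], "jaw": 4.4},
  {"offset": [0, 0, 0], "delta_rot": [0, 0, 0], "jaw": 4.2},
  {"offset": [0, 0, 0], "delta_rot": [0, 0, 0], "jaw": 4},
  {"offset": [0, 0, 0], "delta_rot": [0, 0, 0], "jaw": 3.5},
  {"offset": [0, 0, 0], "delta_rot": [0, 0, 0], "jaw": 3.5},
  {"offset": [0, 0, 0], "delta_rot": [0, 0, 0], "jaw": 3.5},
  {"offset": [0, 0, 0], "delta_rot": [0, 0, 0], "jaw": 3.5},
  {"offset": [0, 0, 0], "delta_rot": [0, 0, 0], "jaw": 3.5},
], squeeze=50)

```text
time: 4.4
position: [0.5566, 0.2005, 0.036]
tool_rot: [0.894, -0.291, 0.105, -0.325]
ft_force: [-4.0, 1.7, 3.2]
grip_width: 0.0401
```

Run:
```python
from h import *
fx,fy=frame(CH);A=R.from_quat(get_obs()["tool_rot"]).as_matrix();print(get_obs()["ft_force"],A.T@(-fx))
```

```text
[-4.02195191  1.69368726  3.23439909] [-3.80322437e-05  7.66432971e-01 -6.42324295e-01]
```

Emit:
drive_tool([
  {"offset": [0, 0.23, -0.19], "delta_rot": [0, 0, 0], "jaw": 3.5},
  {"offset": [0, 0.46, -0.39], "delta_rot": [0, 0, 0], "jaw": 3.5},
  {"offset": [0, 0.77, -0.64], "delta_rot": [0, 0, 0], "jaw": 3.5},
  {"offset": [0, 1.07, -0.9], "delta_rot": [0, 0, 0], "jaw": 3.5},
  {"offset": [0, 1.38, -1.16], "delta_rot": [0, 0, 0], "jaw": 3.5},
  {"offset": [0, 1.69, -1.41], "delta_rot": [0, 0, 0], "jaw": 3.5},
  {"offset": [0, 1.99, -1.67], "delta_rot": [0, 0, 0], "jaw": 3.5},
  {"offset": [0, 2.3, -1.93], "delta_rot": [0, 0, 0], "jaw": 3.5},
])

```text
time: 5.07
position: [0.5412, 0.1753, 0.0363]
tool_rot: [0.893, -0.291, 0.107, -0.326]
ft_force: [3.3, 5.3, -1.6]
grip_width: 0.0396
```

Run:
```python
from h import *
o=get_obs();M=ori(CH,40); g=fp(SLOT,CH,[-.011,0,.006]);move(M,g+M[:,2]*.019);print(o["q"])
s=camera("side")[:,:,::-1];cv2.imwrite("pics/f_s.png",cv2.resize(s[200:320,180:340],None,fx=5,fy=5,interpolation=cv2.INTER_CUBIC))
```

```text
t 5.07 off cm [-0.07 -2.26  1.88] rot [-0.08 -0.13 -0.09] | 2.9 0.2 F [ 3.3  5.3 -1.6] w 0.0396
[-0.22489959  0.81458286  2.08539542  1.67910682  0.6369263  -1.19346519]
```

View pics/f_s.png

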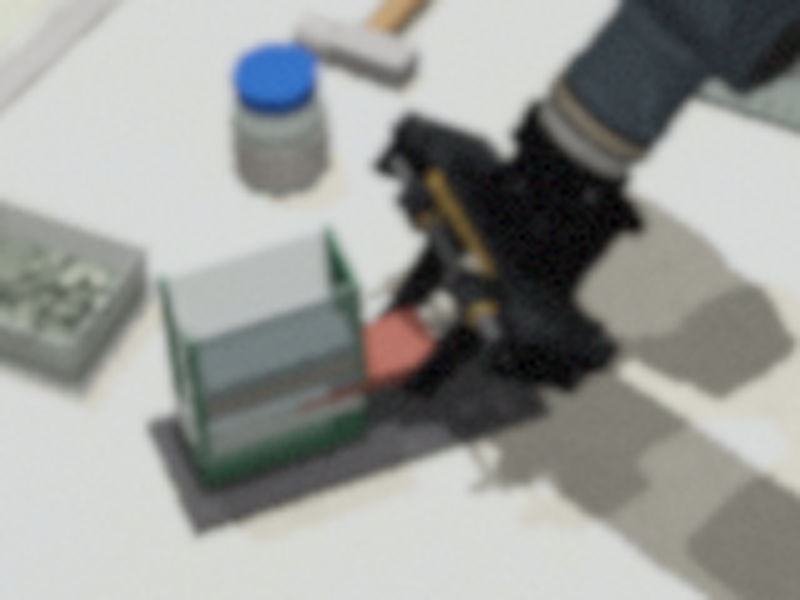

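Emit:
drive_tool([
  {"offset": [0, 0.38, -0.32], "delta_rot": [0, 0, 0], "jaw": 3.5},
  {"offset": [0, 0.77, -0.64], "delta_rot": [0, 0, 0], "jaw": 3.5},
  {"offset": [0, 1.23, -1.03], "delta_rot": [0, 0, 0], "jaw": 3.5},
  {"offset": [0, 1.69, -1.41], "delta_rot": [0, 0, 0], "jaw": 3.5},
  {"offset": [0, 2.15, -1.8], "delta_rot": [0, 0, 0], "jaw": 3.5},
  {"offset": [0, 2.68, -2.25], "delta_rot": [0, 0, 0], "jaw": 3.5},
  {"offset": [0, 3.22, -2.7], "delta_rot": [0, 0, 0], "jaw": 3.5},
  {"offset": [0, 3.75, -3.15], "delta_rot": [0, 0, 0], "jaw": 3.5},
])

```text
time: 5.78
position: [0.5104, 0.1354, 0.036]
tool_rot: [0.894, -0.291, 0.105, -0.325]
ft_force: [1.0, 0.8, 1.0]
grip_width: 0.0391
```

Run:
```python
from h import *
o=get_obs();M=ori(CH,40); g=fp(SLOT,CH,[-.089,0,.006]);move(M,g+M[:,2]*.019);print(o["q"],o["position"])
im=camera("wrist")[:,:,::-1].copy();cv2.imwrite("pics/g_w.png",im)
s=camera("side")[:,:,::-1];cv2.imwrite("pics/g_s.png",cv2.resize(s[200:320,180:340],None,fx=5,fy=5,interpolation=cv2.INTER_CUBIC))
```

```text
t 5.78 off cm [ 0.09 -0.17  0.08] rot [ 0.06 -0.02 -0.11] | 0.2 0.1 F [1.  0.8 1. ] w 0.0391
[-0.34291314  0.82066972  2.16127214  1.66287886  0.66680918 -1.32019846] [0.51035477 0.13540825 0.03598291]
```

View pics/g_w.png

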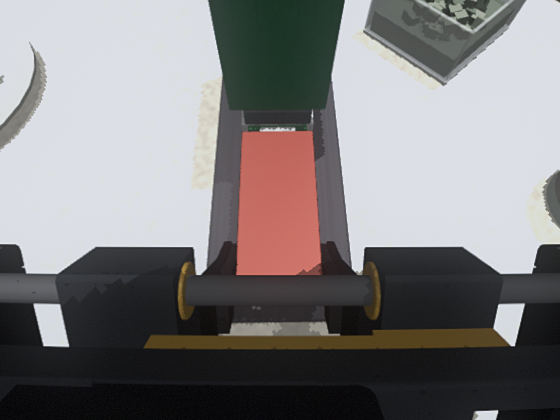

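View pics/g_s.png

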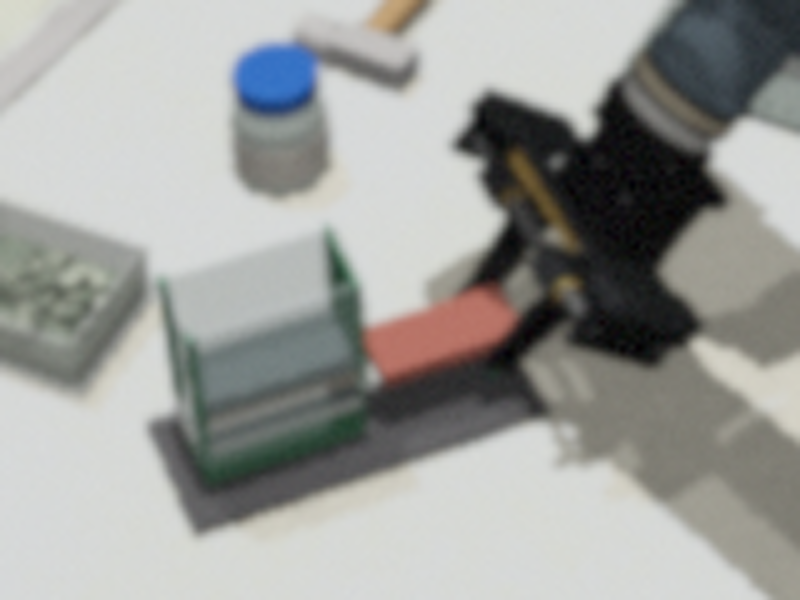

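Run:
```python
from h import *
o=get_obs();fx,fy=frame(CH)
def loc(p):
    d=p-SLOT;return np.c_[d@fx,d@fy,d[:,2]].round(4)
print(loc(cast("wrist",[(242.5,131.5),(313,131.5),(237,270),(322,270)],.057,o)), loc(cast("wrist",[(229,109),(327,109)],.062,o)),loc(cast("wrist",[(244,123),(312,123)],.045,o)))
```

```text
[[-0.0129  0.02    0.012 ]
 [-0.0131 -0.019   0.012 ]
 [-0.0907  0.0193  0.012 ]
 [-0.0909 -0.0195  0.012 ]] [[-0.0012  0.0275  0.017 ]
 [-0.0015 -0.0269  0.017 ]] [[ 0.0028  0.021  -0.    ]
 [ 0.0026 -0.0203 -0.    ]]
```

Run:
```python
from h import *
M=ori(CH,20); g=fp(SLOT,CH,[-.057,0,.006]);move(M,g+M[:,2]*.019)
```

```text
t 5.88 off cm [ 0.08 -2.02  2.06] rot [-19.89  -0.    -0.23] | 2.9 19.9 F [-2.5 -2.8  4.5] w 0.0394
```

Emit:
drive_tool([
  {"offset": [0, 0, 0], "delta_rot": [0, 0, 0], "jaw": 5},
  {"offset": [0, 0, 0], "delta_rot": [0, 0, 0], "jaw": 6},
  {"offset": [0, 0, 0], "delta_rot": [0, 0, 0], "jaw": 6},
  {"offset": [0, -0.3, 0.3], "delta_rot": [-4, 0, 0], "jaw": 6},
  {"offset": [0.1, -0.8, 0.8], "delta_rot": [-8, 0, 0], "jaw": 6},
  {"offset": [0.1, -1.2, 1.2], "delta_rot": [-13, 0, 0], "jaw": 6},
  {"offset": [0.1, -1.6, 1.7], "delta_rot": [-17, 0, 0], "jaw": 6},
  {"offset": [0.1, -2, 2.1], "delta_rot": [-20, 0, -0.2], "jaw": 6},
])

```text
time: 6.55
position: [0.5221, 0.1567, 0.0322]
tool_rot: [0.932, -0.301, 0.055, -0.193]
ft_force: [0.4, 0.6, -0.5]
grip_width: 0.0599
```

Run:
```python
from h import *
o=get_obs();M=ori(CH,20); g=fp(SLOT,CH,[-.057,0,.006]);move(M,g+M[:,2]*.019);print(o["q"])
im=camera("wrist")[:,:,::-1].copy();cv2.imwrite("pics/h_w.png",im)
s=camera("side")[:,:,::-1];cv2.imwrite("pics/h_s.png",cv2.resize(s[200:320,180:340],None,fx=5,fy=5,interpolation=cv2.INTER_CUBIC))
```

```text
t 6.55 off cm [ 0.4  -0.4   0.06] rot [-3.16  0.86  0.09] | 0.6 3.3 F [ 0.4  0.6 -0.5] w 0.0599
[-0.12017524  0.71850576  1.99685718  1.01522105  0.42578071 -0.43374677]
```

View pics/h_w.png

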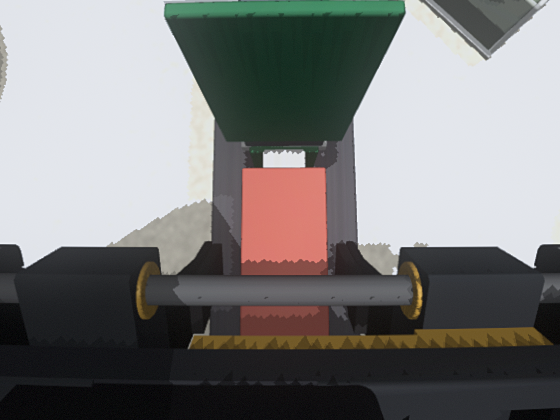

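View pics/h_s.png

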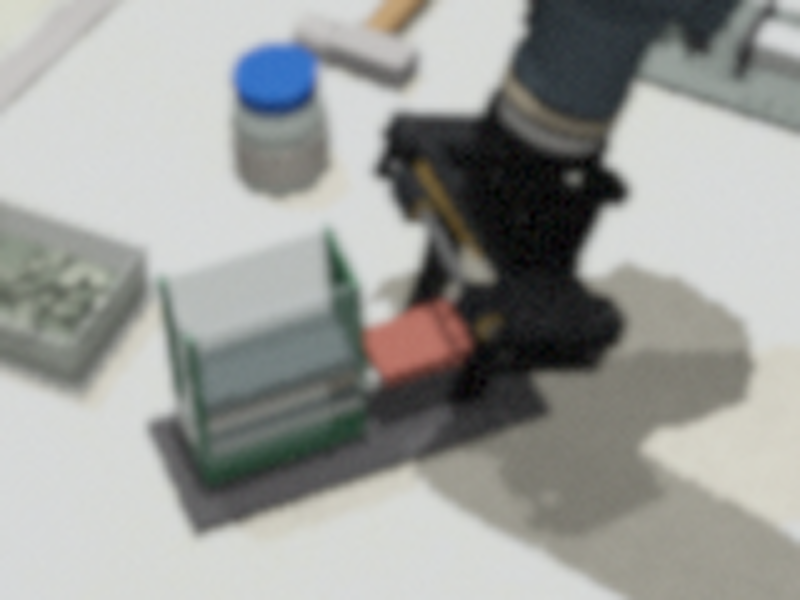

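Emit:
drive_tool([
  {"offset": [0, 0, 0], "delta_rot": [0, 0, 0], "jaw": 6},
  {"offset": [0, 0, 0], "delta_rot": [0, 0, 0], "jaw": 6},
  {"offset": [0, 0, 0], "delta_rot": [0, 0, 0], "jaw": 6},
  {"offset": [0, 0, 0], "delta_rot": [0, 0, 0], "jaw": 5},
  {"offset": [0, 0, 0], "delta_rot": [0, 0, 0], "jaw": 4.5},
  {"offset": [0, 0, 0], "delta_rot": [0, 0, 0], "jaw": 4.3},
  {"offset": [0, 0, 0], "delta_rot": [0, 0, 0], "jaw": 4.3},
  {"offset": [0, 0, 0], "delta_rot": [0, 0, 0], "jaw": 4.3},
], squeeze=30)

```text
time: 7.32
position: [0.522, 0.156, 0.0319]
tool_rot: [0.932, -0.301, 0.055, -0.194]
ft_force: [0.6, 0.1, -1.0]
grip_width: 0.0439
```

Run:
```python
from h import *
o=get_obs();M=ori(CH,20); g=fp(SLOT,CH,[-.057,0,.006]);move(M,g+M[:,2]*.019);print(o["q"])
```

```text
t 7.32 off cm [ 0.36 -0.47  0.07] rot [-3.29  0.9   0.  ] | 0.6 3.4 F [ 0.6  0.1 -1. ] w 0.0439
[-0.12334923  0.71957388  1.99827836  1.02293219  0.42706069 -0.44310505]
```

Emit:
drive_tool([
  {"offset": [0, 0, 0], "delta_rot": [0, 0, 0], "jaw": 5.5},
  {"offset": [0.1, -0.1, 0], "delta_rot": [-1, 0.3, 0], "jaw": 5.5},
  {"offset": [0.2, -0.2, 0], "delta_rot": [-2, 0.6, 0], "jaw": 5.5},
  {"offset": [0.3, -0.4, 0.1], "delta_rot": [-3, 0.9, 0], "jaw": 5.5},
  {"offset": [0.35, -0.5, 0.1], "delta_rot": [-3.3, 0.9, 0], "jaw": 5.5},
  {"offset": [0.35, -0.5, 0.1], "delta_rot": [-3.3, 0.9, 0], "jaw": 5.5},
  {"offset": [0.35, -0.5, 0.1], "delta_rot": [-3.3, 0.9, 0], "jaw": 4.8},
  {"offset": [0.35, -0.5, 0.1], "delta_rot": [-3.3, 0.9, 0], "jaw": 4.3},
], squeeze=30)

```text
time: 7.98
position: [0.5274, 0.1583, 0.0329]
tool_rot: [0.937, -0.304, 0.053, -0.165]
ft_force: [0.5, 0.5, -0.3]
grip_width: 0.0477
```

Run:
```python
from h import *
o=get_obs();M=ori(CH,20); g=fp(SLOT,CH,[-.057,0,.006]);move(M,g+M[:,2]*.019);print(o["q"])
```

```text
t 7.98 off cm [ 0.06  0.03 -0.03] rot [0.   0.04 0.02] | 0.1 0.0 F [ 0.5  0.5 -0.3] w 0.0477
[-0.08072559  0.70823381  1.9620781   0.82783373  0.40823298 -0.20987751]
```

Emit:
drive_tool([
  {"offset": [0, 0, 0], "delta_rot": [0, 0, 0], "jaw": 4.2},
  {"offset": [0, 0, 0], "delta_rot": [0, 0, 0], "jaw": 3.8},
  {"offset": [0, 0, 0], "delta_rot": [0, 0, 0], "jaw": 3.5},
  {"offset": [0, 0, 0], "delta_rot": [0, 0, 0], "jaw": 3.5},
  {"offset": [0, 0, 0], "delta_rot": [0, 0, 0], "jaw": 3.5},
  {"offset": [0, 0, 0], "delta_rot": [0, 0, 0], "jaw": 3.5},
  {"offset": [0, 0, 0], "delta_rot": [0, 0, 0], "jaw": 3.5},
  {"offset": [0, 0, 0], "delta_rot": [0, 0, 0], "jaw": 3.5},
], squeeze=40)

```text
time: 8.65
position: [0.5277, 0.1582, 0.0329]
tool_rot: [0.937, -0.304, 0.054, -0.165]
ft_force: [-0.9, 0.6, -1.4]
grip_width: 0.0392
```

Run:
```python
from h import *
o=get_obs();A=R.from_quat(o["tool_rot"]).as_matrix();print(A.T@Z,o["grip_width"])
M=ori(JY,20);g=fp(HOME,JY,[-.02,0,.006]);print("to above jig");move(M,g+M[:,2]*.019+.08*Z)
```

```text
[-3.41709536e-05 -3.41873254e-01 -9.39746071e-01] 0.039247984951111516
to above jig
t 8.65 off cm [ 13.7   31.21 -18.3 ] rot [1.000e-02 1.745e+01 4.795e+01] | 38.7 51.0 F [-0.9  0.6 -1.4] w 0.0392
```

Emit:
drive_tool([
  {"offset": [0, -0.4, -1], "delta_rot": [0, 0, 0], "jaw": 3.5},
  {"offset": [0, -0.7, -2.5], "delta_rot": [0, 0, 0], "jaw": 3.5},
  {"offset": [0, -0.9, -4.5], "delta_rot": [0, 0, 0], "jaw": 3.5},
  {"offset": [0, -1, -6.5], "delta_rot": [0, 0, 0], "jaw": 3.5},
  {"offset": [0, -1.1, -8.5], "delta_rot": [0, 0, 0], "jaw": 3.5},
  {"offset": [0, -1.2, -10.5], "delta_rot": [0, 0, 0], "jaw": 3.5},
  {"offset": [0, -1.3, -12], "delta_rot": [0, 0, 0], "jaw": 3.5},
  {"offset": [0, -1.3, -13], "delta_rot": [0, 0, 0], "jaw": 3.5},
])

```text
time: 9.32
position: [0.509, 0.1318, 0.1611]
tool_rot: [0.937, -0.304, 0.055, -0.165]
ft_force: [-0.5, 0.3, -0.6]
grip_width: 0.0394
```

Run:
```python
from h import *
o=get_obs();print(o["q"])
M=ori(JY,20);g=fp(HOME,JY,[-.02,0,.006]);print("to above jig");move(M,g+M[:,2]*.019+.10*Z)
s=camera("side")[:,:,::-1];cv2.imwrite("pics/i_s.png",cv2.resize(s[150:320,160:380],None,fx=3.5,fy=3.5,interpolation=cv2.INTER_CUBIC))
```

```text
[-0.14389152  0.42972094  1.94208933  0.51220576  0.66550714  0.09366177]
to above jig
t 9.32 off cm [13.65 31.87 -7.03] rot [-0.09 17.38 47.97] | 35.4 51.0 F [-0.5  0.3 -0.6] w 0.0394
```

View pics/i_s.png

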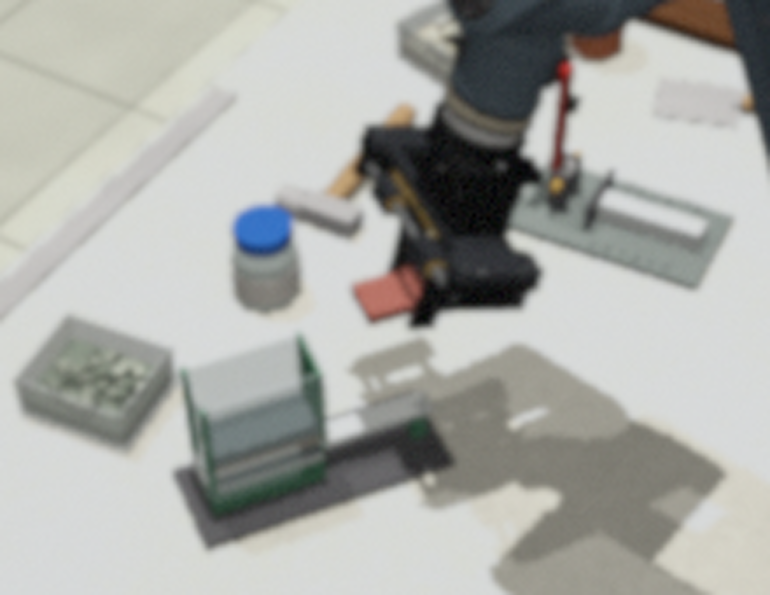

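Emit:
drive_tool([
  {"offset": [1, 2, -0.5], "delta_rot": [0, 1, 3], "jaw": 3.5},
  {"offset": [2, 4, -1], "delta_rot": [0, 2.5, 7], "jaw": 3.5},
  {"offset": [3.5, 7, -1.5], "delta_rot": [0, 4.5, 12], "jaw": 3.5},
  {"offset": [5, 10, -2], "delta_rot": [0, 6, 17], "jaw": 3.5},
  {"offset": [6, 13, -3], "delta_rot": [0, 8, 22], "jaw": 3.5},
  {"offset": [7, 16, -4], "delta_rot": [0, 10, 27], "jaw": 3.5},
  {"offset": [8.5, 19, -5], "delta_rot": [0, 11.5, 32], "jaw": 3.5},
  {"offset": [10, 22, -5.5], "delta_rot": [0, 13, 36], "jaw": 3.5},
])

```text
time: 10.03
position: [0.4563, -0.1103, 0.1358]
tool_rot: [0.784, -0.596, 0.104, -0.138]
ft_force: [0.6, -0.3, -0.6]
grip_width: 0.0395
```

Run:
```python
from h import *
o=get_obs();print(o["q"],o["position"])
M=ori(JY,20);g=fp(HOME,JY,[-.02,0,.006]);print("to above jig");move(M,g+M[:,2]*.019+.10*Z)
```

```text
[-0.66629098  0.4202417   2.12452326  0.65061179  0.47305525  0.06823966] [ 0.45629091 -0.11032627  0.13578123]
to above jig
t 10.03 off cm [ 8.91  5.53 -0.15] rot [ 0.07  4.38 11.72] | 10.5 12.5 F [ 0.6 -0.3 -0.6] w 0.0395
```

Emit:
drive_tool([
  {"offset": [1.5, 1, 0], "delta_rot": [0, 0.8, 2], "jaw": 3.5},
  {"offset": [3, 2, 0], "delta_rot": [0, 1.6, 4], "jaw": 3.5},
  {"offset": [4.5, 3, 0], "delta_rot": [0, 2.4, 6], "jaw": 3.5},
  {"offset": [6, 4, 0], "delta_rot": [0, 3.2, 8], "jaw": 3.5},
  {"offset": [7.5, 4.8, 0], "delta_rot": [0, 4, 10], "jaw": 3.5},
  {"offset": [8.9, 5.5, -0.2], "delta_rot": [0, 4.4, 11.7], "jaw": 3.5},
  {"offset": [8.9, 5.5, -0.2], "delta_rot": [0, 4.4, 11.7], "jaw": 3.5},
  {"offset": [8.9, 5.5, -0.2], "delta_rot": [0, 4.4, 11.7], "jaw": 3.5},
])

```text
time: 10.7
position: [0.4308, -0.2092, 0.1184]
tool_rot: [0.716, -0.677, 0.119, -0.126]
ft_force: [0.1, 0.6, -0.5]
grip_width: 0.0395
```

Run:
```python
from h import *
o=get_obs();print(o["q"],o["position"])
M=ori(JY,20);g=fp(HOME,JY,[-.02,0,.006]);move(M,g+M[:,2]*.019+.10*Z)
im=camera("wrist")[:,:,::-1].copy();cv2.imwrite("pics/j_w.png",im)
s=camera("side")[:,:,::-1];cv2.imwrite("pics/j_s.png",cv2.resize(s[130:260,260:420],None,fx=4.5,fy=4.5,interpolation=cv2.INTER_CUBIC))
```

```text
[-0.86973464  0.46916196  2.1176512   0.70362659  0.43471828  0.01887517] [ 0.43079141 -0.20923043  0.11844195]
t 10.7 off cm [ 0.09  0.13 -0.02] rot [0.07 0.08 0.2 ] | 0.2 0.2 F [ 0.1  0.6 -0.5] w 0.0395
```

View pics/j_w.png

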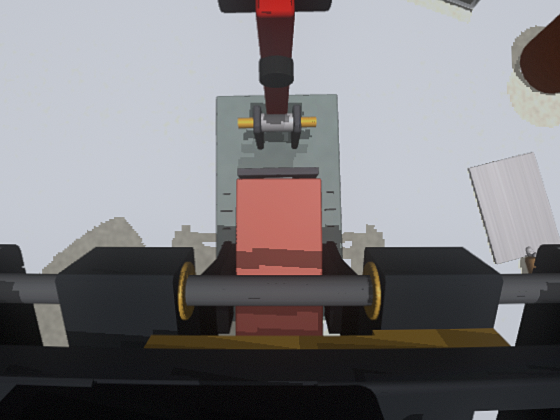

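View pics/j_s.png

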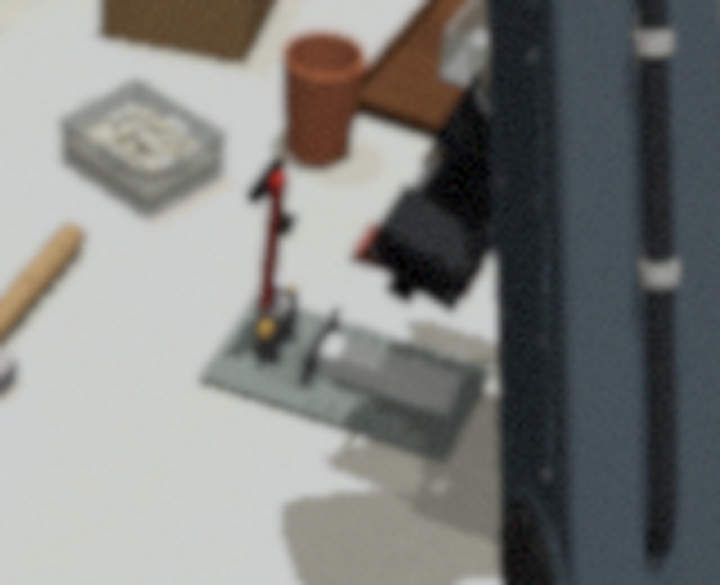

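Run:
```python
import cv2
im=cv2.imread("pics/j_w.png")
cv2.imwrite("pics/j_c.png",cv2.resize(im[85:245,200:360],None,fx=5,fy=3.7,interpolation=cv2.INTER_CUBIC))
```

```text
(no output)
```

View pics/j_c.png

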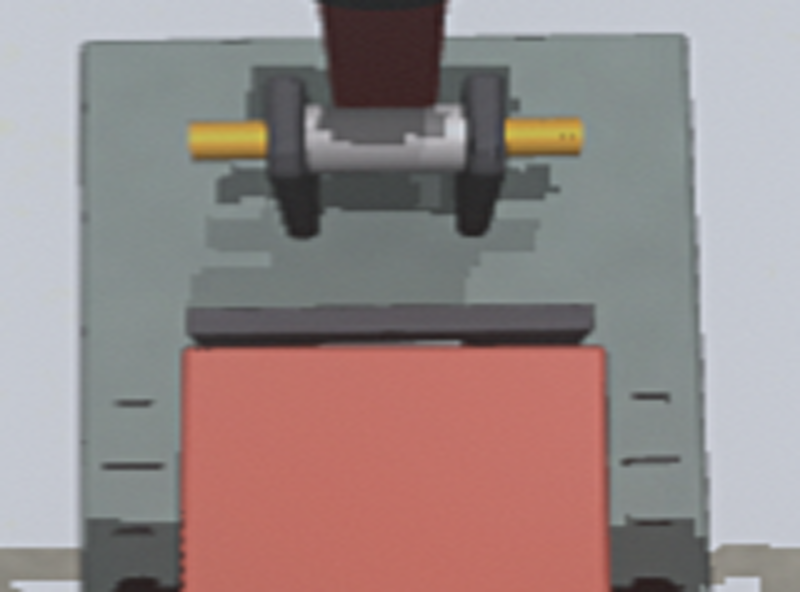

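Run:
```python
from h import *
o=get_obs()
P=lambda l:[(200+x/5,85+y/3.7) for x,y in l]
fx,fy=frame(JY)
for n,l,z in(("rod",[(188,140),(582,136)],.046),("fence front top",[(187,337),(593,333)],.04),("fence back",[(187,308),(593,304)],.04),("base far",[(82,43),(687,36)],.008),("blank front top",[(182,348),(606,347)],o["position"][2]+.019*np.cos(np.radians(20))+.006)):
    p=cast("wrist",P(l),z,o);d=p[0]-p[1];m=p.mean(0)
    print(n,p.round(4).tolist(),"yaw",np.degrees(np.arctan2(-d[0],d[1])).round(2),"loc",((m-HOME)@fx).round(4),((m-HOME)@fy).round(4))
# tick marks both sides
A=R.from_quat(o["tool_rot"]).as_matrix();g=o["position"]-.019*A[:,2];print("grasp loc",(g-HOME)@fx,(g-HOME)@fy,g, "tool yaw",np.degrees(np.arctan2(-A[0,0]*-1,-A[1,0])))
print(A.round(4))
```

```text
rod [[0.5284, -0.1712, 0.046], [0.5328, -0.2318, 0.046]] yaw 4.08 loc 0.0879 0.0034
fence front top [[0.488, -0.1731, 0.04], [0.4925, -0.2361, 0.04]] yaw 4.06 loc 0.0474 0.0024
fence back [[0.4942, -0.1727, 0.04], [0.4987, -0.2358, 0.04]] yaw 4.06 loc 0.0536 0.0024
base far [[0.5646, -0.1448, 0.008], [0.5725, -0.2531, 0.008]] yaw 4.19 loc 0.1259 0.004
blank front top [[0.4688, -0.1869, 0.1424], [0.4712, -0.2262, 0.1424]] yaw 3.48 loc 0.0271 0.0015
grasp loc -0.018757153453009878 0.0023207054801817778 [ 0.4241471  -0.20816415  0.1364577 ] tool yaw 3.3225356126686836
[[ 5.800e-02 -9.387e-01  3.399e-01]
 [-9.983e-01 -5.420e-02  2.060e-02]
 [-9.000e-04 -3.405e-01 -9.402e-01]]
```

```bash
cat >> h.py <<'E'
JY=4.1;HOME=np.array([.4454,-.2078,.03])
E
python3 - <<'E'
from h import *
M=ori(JY,20)
for x,z in((-.010,.040),(-.010,.007)):
    g=fp(HOME,JY,[x,.0008,z]);move(M,g+M[:,2]*.019)
print(M.T@Z,M.T@frame(JY)[0])
E
```

```text
t 10.8 off cm [0.02 1.2  6.63] rot [ 0.09 -0.22 -0.75] | 6.7 0.8 F [ 0.8 -0.2 -0.9] w 0.0396
t 10.8 off cm [0.02 2.33 9.73] rot [ 0.09 -0.22 -0.75] | 10.0 0.8 F [ 0.8 -0.2 -0.9] w 0.0396
[ 0.         -0.34202014 -0.93969262] [-2.59165512e-18 -9.39692621e-01  3.42020143e-01]
```

Emit:
drive_tool([
  {"offset": [0, 0.3, 1.5], "delta_rot": [0, -0.2, -0.7], "jaw": 3.5},
  {"offset": [0, 0.6, 3], "delta_rot": [0, -0.2, -0.7], "jaw": 3.5},
  {"offset": [0, 0.9, 4.5], "delta_rot": [0, -0.2, -0.7], "jaw": 3.5},
  {"offset": [0, 1.2, 6], "delta_rot": [0, -0.2, -0.7], "jaw": 3.5},
  {"offset": [0, 1.5, 7.3], "delta_rot": [0, -0.2, -0.7], "jaw": 3.5},
  {"offset": [0, 1.8, 8.3], "delta_rot": [0, -0.2, -0.7], "jaw": 3.5},
  {"offset": [0, 2.1, 9.1], "delta_rot": [0, -0.2, -0.7], "jaw": 3.5},
  {"offset": [0, 2.1, 9.1], "delta_rot": [0, -0.2, -0.7], "jaw": 3.5},
])

```text
time: 11.47
position: [0.4419, -0.2069, 0.0249]
tool_rot: [0.721, -0.672, 0.117, -0.126]
ft_force: [0.2, 0.2, -1.0]
grip_width: 0.0395
```

Run:
```python
from h import *
M=ori(JY,20);o=get_obs();g=fp(HOME,JY,[-.01,.0008,.006]);move(M,g+M[:,2]*.019);print(o["q"])
im=camera("wrist")[:,:,::-1].copy();cv2.imwrite("pics/k_w.png",im)
s=camera("side")[:,:,::-1];cv2.imwrite("pics/k_s.png",cv2.resize(s[130:260,260:420],None,fx=4.5,fy=4.5,interpolation=cv2.INTER_CUBIC))
```

```text
t 11.47 off cm [0.04 0.24 0.63] rot [ 0.16  0.02 -0.06] | 0.7 0.2 F [ 0.2  0.2 -1. ] w 0.0395
[-0.84528861  0.7097378   2.14390194  1.31872096  0.28204313 -0.62411343]
```

View pics/k_w.png

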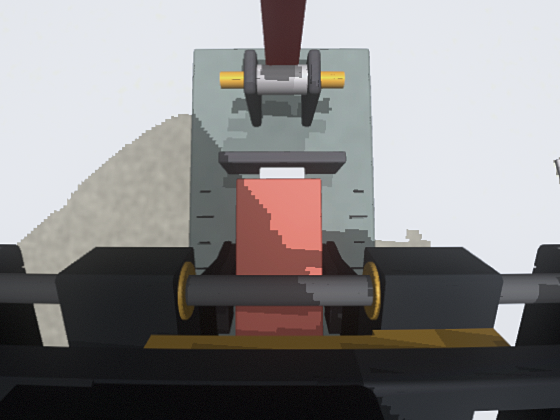

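View pics/k_s.png

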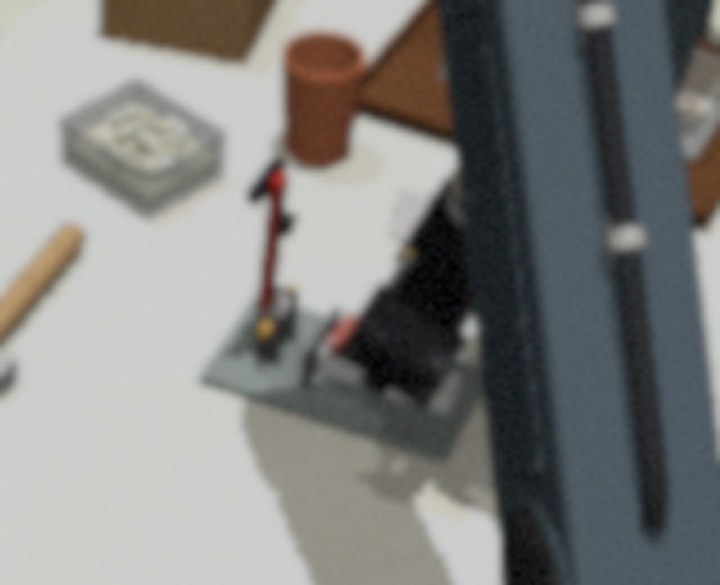

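Emit:
drive_tool([
  {"offset": [0.03, 0.03, 0.07], "delta_rot": [0, 0, 0], "jaw": 3.5},
  {"offset": [0.06, 0.06, 0.14], "delta_rot": [0, 0, 0], "jaw": 3.5},
  {"offset": [0.09, 0.08, 0.21], "delta_rot": [0, 0, 0], "jaw": 3.5},
  {"offset": [0.12, 0.11, 0.28], "delta_rot": [0, 0, 0], "jaw": 3.5},
  {"offset": [0.15, 0.14, 0.35], "delta_rot": [0, 0, 0], "jaw": 3.5},
  {"offset": [0.18, 0.17, 0.42], "delta_rot": [0, 0, 0], "jaw": 3.5},
  {"offset": [0.18, 0.2, 0.5], "delta_rot": [0, 0, 0], "jaw": 3.5},
  {"offset": [0.18, 0.2, 0.5], "delta_rot": [0, 0, 0], "jaw": 3.5},
])

```text
time: 12.23
position: [0.4422, -0.2103, 0.0208]
tool_rot: [0.72, -0.672, 0.119, -0.126]
ft_force: [-0.3, -0.4, -1.4]
grip_width: 0.039
```

Run:
```python
from h import *
M=ori(JY,20);o=get_obs();g=fp(HOME,JY,[-.01,.0008,.006]);move(M,g+M[:,2]*.019);print(o["q"])
im=camera("wrist")[:,:,::-1].copy();cv2.imwrite("pics/l_w.png",im)
cv2.imwrite("pics/l_c.png",cv2.resize(im[85:245,200:360],None,fx=5,fy=3.7,interpolation=cv2.INTER_CUBIC))
```

```text
t 12.23 off cm [-0.3   0.1   0.24] rot [ 0.05 -0.13 -0.09] | 0.4 0.2 F [-0.3 -0.4 -1.4] w 0.039
[-0.85053727  0.72097273  2.14204534  1.35774191  0.28047293 -0.66853703]
```

View pics/l_c.png

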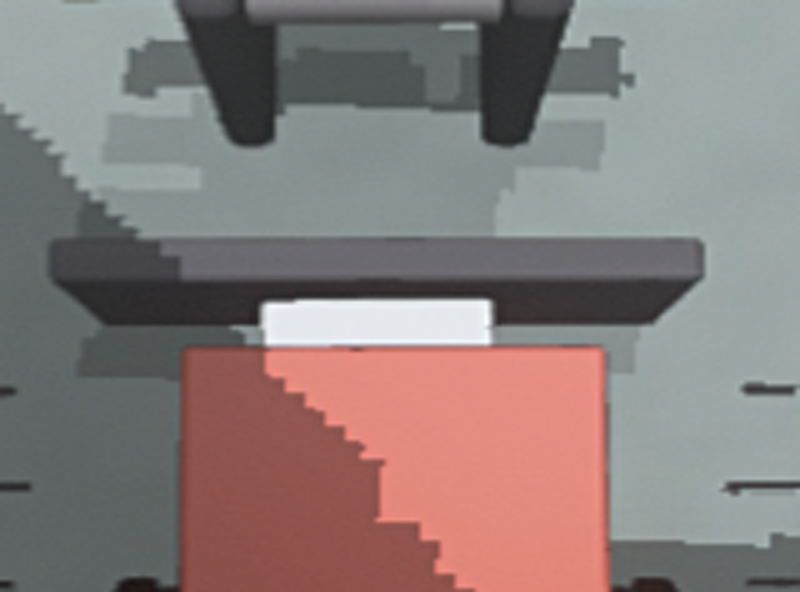

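Emit:
drive_tool([
  {"offset": [-0.04, 0.02, 0.03], "delta_rot": [0, 0, 0], "jaw": 3.5},
  {"offset": [-0.08, 0.03, 0.06], "delta_rot": [0, 0, 0], "jaw": 3.5},
  {"offset": [-0.12, 0.05, 0.1], "delta_rot": [0, 0, 0], "jaw": 3.5},
  {"offset": [-0.16, 0.06, 0.13], "delta_rot": [0, 0, 0], "jaw": 3.5},
  {"offset": [-0.16, 0.08, 0.17], "delta_rot": [0, 0, 0], "jaw": 3.5},
  {"offset": [-0.16, 0.09, 0.2], "delta_rot": [0, 0, 0], "jaw": 3.5},
  {"offset": [-0.16, 0.09, 0.2], "delta_rot": [0, 0, 0], "jaw": 3.5},
  {"offset": [-0.16, 0.09, 0.2], "delta_rot": [0, 0, 0], "jaw": 3.5},
])

```text
time: 12.95
position: [0.4419, -0.2087, 0.0187]
tool_rot: [0.72, -0.672, 0.119, -0.126]
ft_force: [-0.7, -0.3, -1.7]
grip_width: 0.0395
```

Run:
```python
from h import *
M=ori(JY,20);o=get_obs();g=fp(HOME,JY,[-.01,.0008,.006]);move(M,g+M[:,2]*.019);print(o["q"])
im=camera("wrist")[:,:,::-1].copy();cv2.imwrite("pics/m_w.png",im)
cv2.imwrite("pics/m_c.png",cv2.resize(im[85:245,200:360],None,fx=5,fy=3.7,interpolation=cv2.INTER_CUBIC))
```

```text
t 12.95 off cm [-0.14  0.02  0.05] rot [ 0.04 -0.14 -0.08] | 0.2 0.2 F [-0.7 -0.3 -1.7] w 0.0395
[-0.84818482  0.72636433  2.14525713  1.38952756  0.27816116 -0.69944578]
```

View pics/m_c.png

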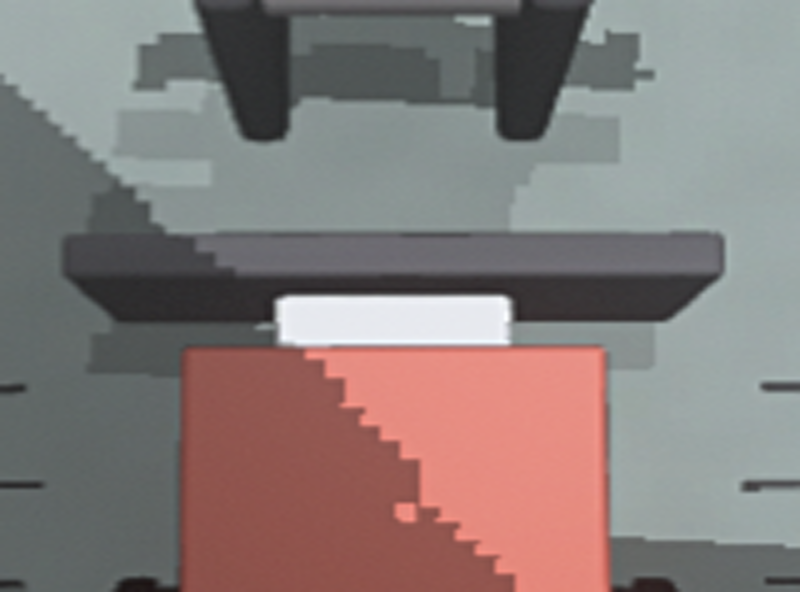

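Emit:
drive_tool([
  {"offset": [0, 0.01, 0.03], "delta_rot": [0, 0, 0], "jaw": 3.5},
  {"offset": [0, 0.02, 0.05], "delta_rot": [0, 0, 0], "jaw": 3.5},
  {"offset": [0, 0.03, 0.08], "delta_rot": [0, 0, 0], "jaw": 3.5},
  {"offset": [0, -0.11, 0.13], "delta_rot": [0, 0, 0], "jaw": 3.5},
  {"offset": [0, -0.25, 0.18], "delta_rot": [0, 0, 0], "jaw": 3.5},
  {"offset": [0, -0.39, 0.23], "delta_rot": [0, 0, 0], "jaw": 3.5},
  {"offset": [0, -0.53, 0.28], "delta_rot": [0, 0, 0], "jaw": 3.5},
  {"offset": [0, -0.53, 0.28], "delta_rot": [0, 0, 0], "jaw": 3.5},
])

```text
time: 13.67
position: [0.4483, -0.2083, 0.0179]
tool_rot: [0.72, -0.671, 0.119, -0.126]
ft_force: [-0.0, -0.4, -1.5]
grip_width: 0.0393
```

Run:
```python
from h import *
M=ori(JY,20);o=get_obs();g=fp(HOME,JY,[-.001,.0008,.006]);move(M,g+M[:,2]*.019);print(o["q"])
im=camera("wrist")[:,:,::-1].copy();cv2.imwrite("pics/n_w.png",im)
cv2.imwrite("pics/n_c.png",cv2.resize(im[85:245,200:360],None,fx=5,fy=3.7,interpolation=cv2.INTER_CUBIC))
```

```text
t 13.67 off cm [-0.15 -0.26  0.07] rot [ 0.02 -0.14 -0.05] | 0.3 0.1 F [-0.  -0.4 -1.5] w 0.0393
[-0.83551192  0.72842372  2.13248601  1.36377778  0.27701697 -0.66042904]
```

View pics/n_c.png

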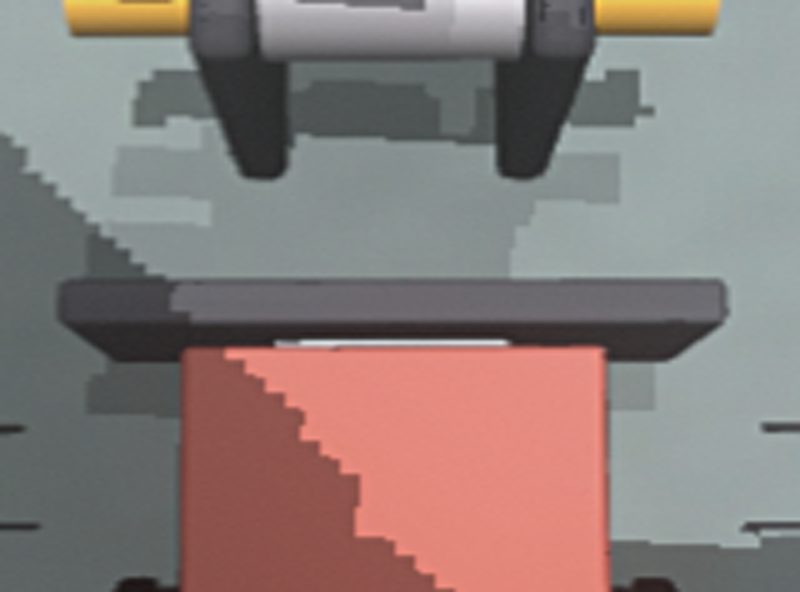

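Run:
```python
from h import *
o=get_obs();P=lambda l:[(200+x/5,85+y/3.7) for x,y in l];fx,fy=frame(JY)
for z,l in((.04,[(60,321),(725,321)]),(.0425,[(182,348),(606,348)]),(.03,[(115,360),(668,360)])):
    p=cast("wrist",P(l),z,o);print(((p-HOME)@fx).round(4),((p-HOME)@fy).round(4))
```

```text
[0.0459 0.0458] [ 0.0297 -0.0329]
[0.0419 0.0419] [ 0.0179 -0.0213]
[0.0425 0.0424] [ 0.0262 -0.0291]
```

Emit:
drive_tool([
  {"offset": [0, 0.01, 0.03], "delta_rot": [0, 0, 0], "jaw": 3.5},
  {"offset": [0, 0.02, 0.05], "delta_rot": [0, 0, 0], "jaw": 3.5},
  {"offset": [0, 0.03, 0.08], "delta_rot": [0, 0, 0], "jaw": 3.5},
  {"offset": [0, 0.03, 0.09], "delta_rot": [0, 0, 0], "jaw": 3.5},
  {"offset": [0, 0.04, 0.11], "delta_rot": [0, 0, 0], "jaw": 3.5},
  {"offset": [0, 0.04, 0.12], "delta_rot": [0, 0, 0], "jaw": 3.5},
  {"offset": [0, 0.04, 0.12], "delta_rot": [0, 0, 0], "jaw": 3.5},
  {"offset": [0, 0.04, 0.12], "delta_rot": [0, 0, 0], "jaw": 3.5},
])

```text
time: 14.38
position: [0.4482, -0.2082, 0.0178]
tool_rot: [0.72, -0.672, 0.12, -0.127]
ft_force: [-2.3, -0.1, 11.6]
grip_width: 0.0396
```

Emit:
drive_tool([
  {"offset": [0, -0.03, -0.09], "delta_rot": [0, 0, 0], "jaw": 3.5},
  {"offset": [0, -0.03, -0.09], "delta_rot": [0, 0, 0], "jaw": 3.5},
  {"offset": [0, -0.12, -0.06], "delta_rot": [0, 0, 0], "jaw": 3.5},
  {"offset": [0, -0.2, -0.03], "delta_rot": [0, 0, 0], "jaw": 3.5},
  {"offset": [0, -0.28, 0], "delta_rot": [0, 0, 0], "jaw": 3.5},
  {"offset": [0, -0.35, 0.03], "delta_rot": [0, 0, 0], "jaw": 3.5},
  {"offset": [0, -0.42, 0.05], "delta_rot": [0, 0, 0], "jaw": 3.5},
  {"offset": [0, -0.42, 0.05], "delta_rot": [0, 0, 0], "jaw": 3.5},
])

```text
time: 15.05
position: [0.4511, -0.2077, 0.0178]
tool_rot: [0.72, -0.672, 0.119, -0.126]
ft_force: [-3.9, -0.6, 7.9]
grip_width: 0.0393
```

Run:
```python
from h import *
o=get_obs();print(o["ft_force"])
im=camera("wrist")[:,:,::-1].copy();cv2.imwrite("pics/o_w.png",im)
cv2.imwrite("pics/o_c.png",cv2.resize(im[85:245,200:360],None,fx=5,fy=3.7,interpolation=cv2.INTER_CUBIC))
```

```text
[-3.93059231 -0.62498319  7.88722778]
```

View pics/o_c.png

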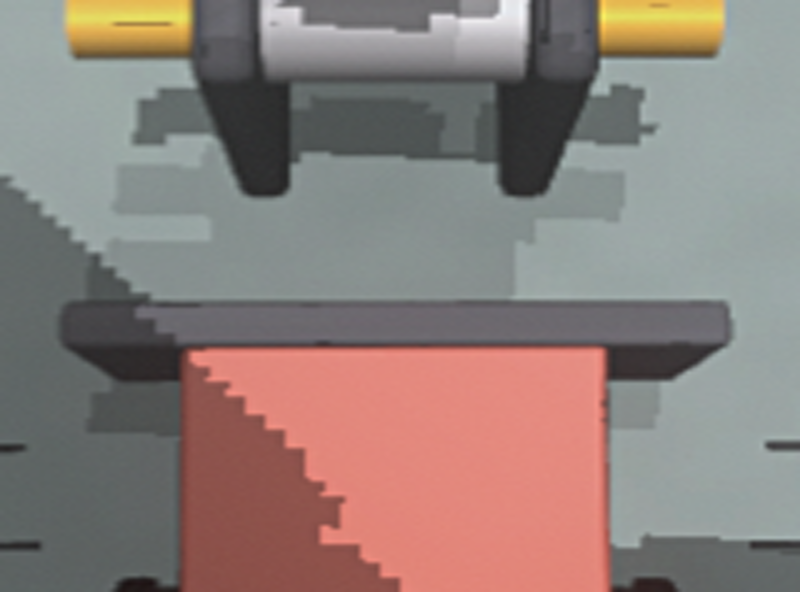

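Emit:
drive_tool([
  {"offset": [0, -0.08, 0.0], "delta_rot": [0, 0, 0], "jaw": 3.5},
  {"offset": [0, -0.11, 0.01], "delta_rot": [0, 0, 0], "jaw": 3.5},
  {"offset": [0, -0.14, 0.02], "delta_rot": [0, 0, 0], "jaw": 3.5},
  {"offset": [0, -0.17, 0.03], "delta_rot": [0, 0, 0], "jaw": 3.5},
  {"offset": [0, -0.2, 0.04], "delta_rot": [0, 0, 0], "jaw": 3.5},
  {"offset": [0, -0.2, 0.04], "delta_rot": [0, 0, 0], "jaw": 3.5},
  {"offset": [0, -0.2, 0.04], "delta_rot": [0, 0, 0], "jaw": 3.5},
  {"offset": [0, -0.2, 0.04], "delta_rot": [0, 0, 0], "jaw": 3.5},
])

```text
time: 15.77
position: [0.4513, -0.2077, 0.0178]
tool_rot: [0.72, -0.672, 0.118, -0.124]
ft_force: [-10.8, -2.0, 10.7]
grip_width: 0.0397
```

Run:
```python
from h import *
o=get_obs();print(o["ft_force"])
im=camera("wrist")[:,:,::-1].copy();cv2.imwrite("pics/p_w.png",im)
cv2.imwrite("pics/p_c.png",cv2.resize(im[85:245,200:360],None,fx=5,fy=3.7,interpolation=cv2.INTER_CUBIC))
```

```text
[-10.78459483  -2.02026719  10.71633405]
```

View pics/p_c.png

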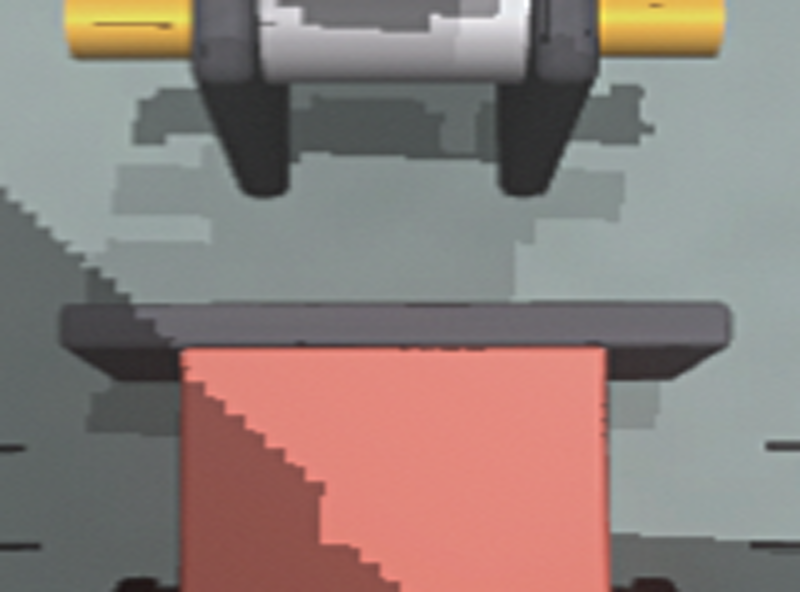

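Emit:
drive_tool([
  {"offset": [0, 0.05, -0.05], "delta_rot": [0, 0, 0], "jaw": 3.5},
  {"offset": [0, 0.1, -0.09], "delta_rot": [0, 0, 0], "jaw": 3.5},
  {"offset": [0, 0.1, -0.09], "delta_rot": [0, 0, 0], "jaw": 3.5},
  {"offset": [0, 0.1, -0.09], "delta_rot": [0, 0, 0], "jaw": 4.2},
  {"offset": [0, 0.1, -0.09], "delta_rot": [0, 0, 0], "jaw": 4.6},
  {"offset": [0, 0.1, -0.09], "delta_rot": [0, 0, 0], "jaw": 5.2},
  {"offset": [0, 0.1, -0.09], "delta_rot": [0, 0, 0], "jaw": 5.8},
  {"offset": [0, 0.1, -0.09], "delta_rot": [0, 0, 0], "jaw": 6},
])

```text
time: 16.48
position: [0.4532, -0.2079, 0.0184]
tool_rot: [0.72, -0.672, 0.119, -0.126]
ft_force: [-0.1, 0.6, 0.4]
grip_width: 0.0565
```

Run:
```python
from h import *
o=get_obs();print(o["ft_force"],o["grip_width"],o["position"])
im=camera("wrist")[:,:,::-1].copy();cv2.imwrite("pics/q_w.png",im)
cv2.imwrite("pics/q_c.png",cv2.resize(im[85:245,200:360],None,fx=5,fy=3.7,interpolation=cv2.INTER_CUBIC))
```

```text
[-0.13240014  0.60160792  0.40094424] 0.056517580871118044 [ 0.45321055 -0.20792651  0.01844542]
```

View pics/q_c.png

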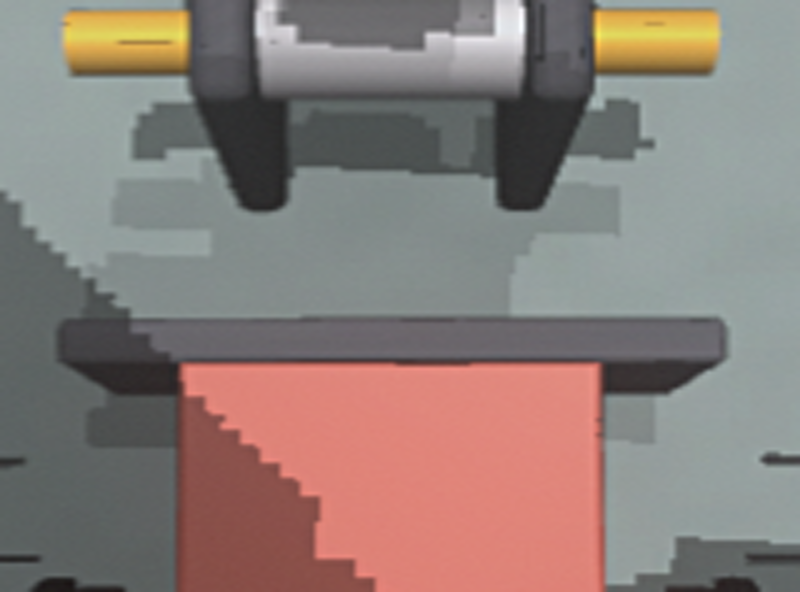

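Emit:
drive_tool([
  {"offset": [0, 0, -0.7], "delta_rot": [0, 0, 0], "jaw": 6},
  {"offset": [0, 0, -2], "delta_rot": [0, 0, 0], "jaw": 6},
  {"offset": [0, 0, -4.5], "delta_rot": [0, 0, 0], "jaw": 6},
  {"offset": [0, 0, -7.5], "delta_rot": [0, 0, 0], "jaw": 4},
  {"offset": [0, 0, -10.5], "delta_rot": [0, 0, 0], "jaw": 2},
  {"offset": [0, 0, -13], "delta_rot": [0, 0, 0], "jaw": 0},
  {"offset": [0, 0, -15], "delta_rot": [0, 0, 0], "jaw": 0},
  {"offset": [0, 0, -16], "delta_rot": [0, 0, 0], "jaw": 0},
])

```text
time: 17.2
position: [0.398, -0.2117, 0.171]
tool_rot: [0.72, -0.671, 0.12, -0.126]
ft_force: [-0.1, 0.1, -0.5]
grip_width: 0.0344
```

Run:
```python
from h import *
o=get_obs();M=ori(JY,0);print(o["position"],o["q"])
print(cast("top",[(360,216.2)],.163))
move(M,fp(HOME,JY,[.0,0,.29]));move(M,fp(HOME,JY,[.140,0,.27]));move(M,fp(HOME,JY,[.140,0,.12]))
im=camera("wrist")[:,:,::-1].copy();cv2.imwrite("pics/r_w.png",im)
s=camera("side")[:,:,::-1];cv2.imwrite("pics/r_s.png",cv2.resize(s[130:260,260:420],None,fx=4.5,fy=4.5,interpolation=cv2.INTER_CUBIC))
```

```text
[ 0.39796504 -0.21170585  0.17101766] [-0.94694383  0.32100045  2.12727151  0.56232406  0.57326355  0.09531668]
[[ 0.5452192  -0.20213628  0.163     ]]
t 17.2 off cm [ 1.000e-02 -9.580e+00 -1.236e+01] rot [-20.04  -0.28  -0.07] | 15.6 20.0 F [-0.1  0.1 -0.5] w 0.0344
t 17.2 off cm [ -0.03 -22.04  -5.69] rot [-20.04  -0.28  -0.07] | 22.8 20.0 F [-0.1  0.1 -0.5] w 0.0344
t 17.2 off cm [ -0.1 -16.9   8.4] rot [-20.04  -0.28  -0.07] | 18.9 20.0 F [-0.1  0.1 -0.5] w 0.0344
```

View pics/r_w.png

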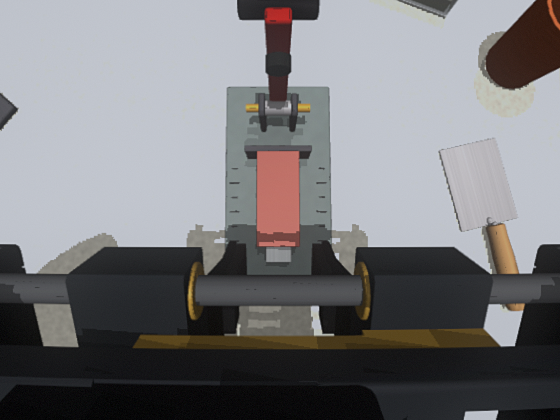

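View pics/r_s.png

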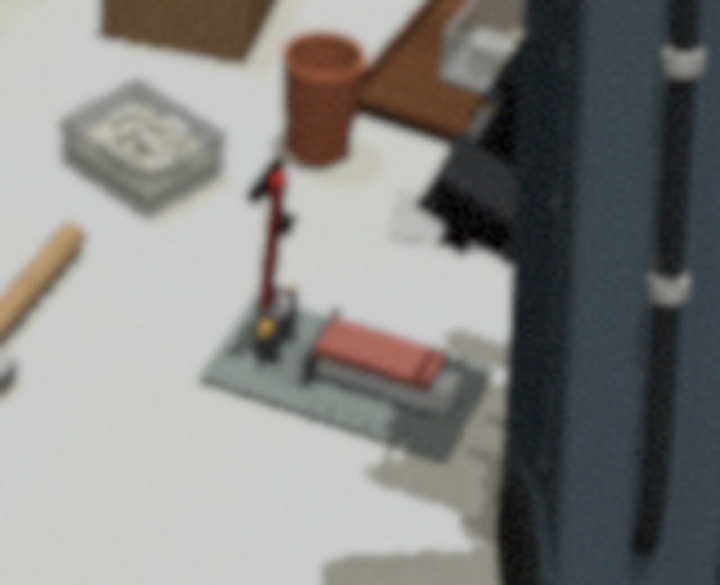

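Emit:
drive_tool([
  {"offset": [0, -2, -3], "delta_rot": [-3, 0, 0], "jaw": 0},
  {"offset": [0, -4.5, -6], "delta_rot": [-7, 0, 0], "jaw": 0},
  {"offset": [0, -7, -9], "delta_rot": [-11, 0, 0], "jaw": 0},
  {"offset": [0, -9.6, -12], "delta_rot": [-15, -0.2, 0], "jaw": 0},
  {"offset": [0, -12, -11.5], "delta_rot": [-20, -0.3, 0], "jaw": 0},
  {"offset": [0, -15, -10], "delta_rot": [-20, -0.3, 0], "jaw": 0},
  {"offset": [0, -18, -8.5], "delta_rot": [-20, -0.3, 0], "jaw": 0},
  {"offset": [0, -21, -6.5], "delta_rot": [-20, -0.3, 0], "jaw": 0},
])

```text
time: 17.97
position: [0.5756, -0.198, 0.3013]
tool_rot: [0.732, -0.681, -0.001, -0.001]
ft_force: [-0.4, -0.8, 0.4]
grip_width: 0.0004
```

Run:
```python
from h import *
o=get_obs();M=ori(JY,0);print(o["position"],o["q"])
# triangulate bar centre
A=[];b=[]
for n,px in(("top",(360,216.2)),("side",(319.6,170.7))):
    p0=cast(n,[px],0.)[0];p1=cast(n,[px],.3)[0];d=(p1-p0)/np.linalg.norm(p1-p0);Pm=np.eye(3)-np.outer(d,d);A.append(Pm);b.append(Pm@p0)
x=np.linalg.lstsq(np.vstack(A),np.hstack(b),rcond=None)[0];fx,fy=frame(JY);print("bar",x,(x-HOME)@fx,(x-HOME)@fy)
move(M,fp(HOME,JY,[.140,0,.27]));move(M,fp(HOME,JY,[.140,0,.12]))
for th in np.arange(1.65,-.01,-.15):
    B=np.array([.085,.046])+.118*np.array([-np.cos(th),np.sin(th)])+.02*np.array([np.sin(th),np.cos(th)])
    T=B+[.0165*np.sin(th),.007*np.cos(th)-.012*np.sin(th)];print(th.round(2),B.round(3),(T*100).round(2))
```

```text
[ 0.57556834 -0.19803563  0.30129798] [-0.51641347  0.42874353  1.37720219  0.0033122   1.33725189  0.98125427]
bar [ 0.54442896 -0.2031357   0.1591741 ] 0.09910901347510495 -0.0024279574335962745
t 17.97 off cm [ 0.04 -0.95  0.13] rot [-0.03  0.2   0.05] | 1.0 0.2 F [-0.4 -0.8  0.4] w 0.0004
t 17.97 off cm [ 0.1  -0.94 15.13] rot [-0.03  0.2   0.05] | 15.2 0.2 F [-0.4 -0.8  0.4] w 0.0004
1.65 [0.114 0.162] [13.07 14.95]
1.5 [0.097 0.165] [11.31 15.36]
1.35 [0.079 0.166] [ 9.48 15.53]
1.2 [0.061 0.163] [ 7.63 15.46]
1.05 [0.044 0.158] [ 5.79 15.14]
0.9 [0.027 0.151] [ 4.02 14.58]
0.75 [0.012 0.141] [ 2.35 13.8 ]
0.6 [-0.001  0.129] [ 0.82 12.81]
0.45 [-0.013  0.115] [-0.54 11.64]
0.3 [-0.022  0.1  ] [-1.69 10.31]
0.15 [-0.029  0.083] [-2.62  8.85]
0.0 [-0.033  0.066] [-3.3  7.3]
```

Emit:
drive_tool([
  {"offset": [0, -0.5, 1], "delta_rot": [0, 0.2, 0], "jaw": 0},
  {"offset": [0.1, -0.8, 4], "delta_rot": [0, 0.2, 0], "jaw": 0},
  {"offset": [0.1, -0.8, 7], "delta_rot": [0, 0.2, 0], "jaw": 0},
  {"offset": [0.1, -0.8, 10], "delta_rot": [0, 0.2, 0], "jaw": 0},
  {"offset": [0.1, -0.8, 12.5], "delta_rot": [0, 0.2, 0], "jaw": 0},
  {"offset": [0.1, -0.8, 14], "delta_rot": [0, 0.2, 0], "jaw": 0},
  {"offset": [0.1, -0.8, 14.8], "delta_rot": [0, 0.2, 0], "jaw": 0},
  {"offset": [0.1, -0.8, 14.8], "delta_rot": [0, 0.2, 0], "jaw": 0},
])

```text
time: 18.63
position: [0.579, -0.1977, 0.1501]
tool_rot: [0.732, -0.682, -0.004, 0.001]
ft_force: [-0.4, 0.2, 0.6]
grip_width: 0.0004
```

Run:
```python
from h import *
o=get_obs();fx,fy=frame(JY);d=o["position"]-HOME;print("jig x,y,z",d@fx,d@fy,o["position"][2],o["ft_force"])
s=camera("side")[:,:,::-1];cv2.imwrite("pics/s_s.png",cv2.resize(s[130:260,260:420],None,fx=4.5,fy=4.5,interpolation=cv2.INTER_CUBIC))
```

```text
jig x,y,z 0.13393886454708084 0.0005168674241297684 0.15014264797350022 [-0.41101497  0.15089527  0.58621132]
```

View pics/s_s.png

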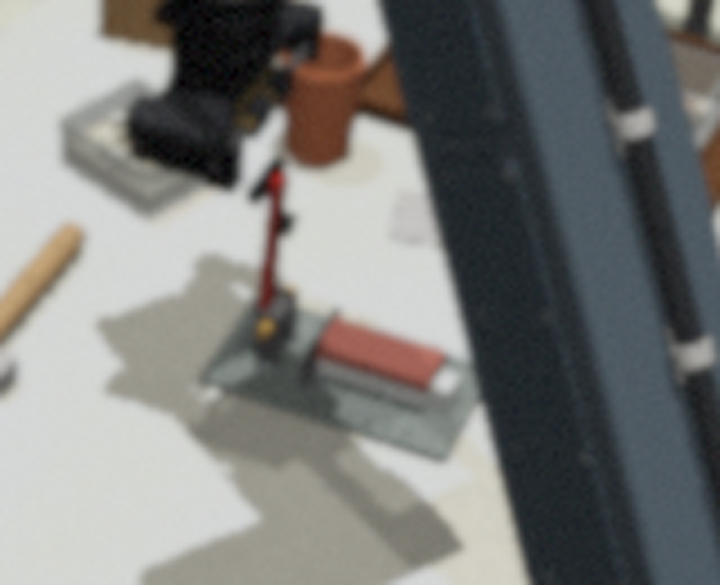

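Emit:
drive_tool([
  {"offset": [0, 1.2, -0.2], "delta_rot": [0, 0, 0], "jaw": 0},
  {"offset": [0, 2.3, -0.4], "delta_rot": [0, 0, 0], "jaw": 0},
  {"offset": [0, 3.3, -0.5], "delta_rot": [0, 0, 0], "jaw": 0},
  {"offset": [0, 4.3, -0.5], "delta_rot": [0, 0, 0], "jaw": 0},
  {"offset": [0, 5.3, -0.5], "delta_rot": [0, 0, 0], "jaw": 0},
  {"offset": [0, 6.2, -0.4], "delta_rot": [0, 0, 0], "jaw": 0},
  {"offset": [0, 7.1, -0.2], "delta_rot": [0, 0, 0], "jaw": 0},
  {"offset": [0, 8, 0], "delta_rot": [0, 0, 0], "jaw": 0},
])

```text
time: 19.35
position: [0.5003, -0.2048, 0.1537]
tool_rot: [0.731, -0.682, 0.0, 0.0]
ft_force: [1.6, -0.5, -1.0]
grip_width: 0.0008
```

Run:
```python
from h import *
o=get_obs();fx,fy=frame(JY);d=o["position"]-HOME;print("jig x,y,z",d@fx,d@fy,o["position"][2],o["ft_force"])
s=camera("side")[:,:,::-1];cv2.imwrite("pics/t_s.png",cv2.resize(s[130:260,260:420],None,fx=4.5,fy=4.5,interpolation=cv2.INTER_CUBIC))
```

```text
jig x,y,z 0.05501103733856996 -0.0008938703825978057 0.15366263174998349 [ 1.62698232 -0.50196191 -0.97148804]
```

View pics/t_s.png

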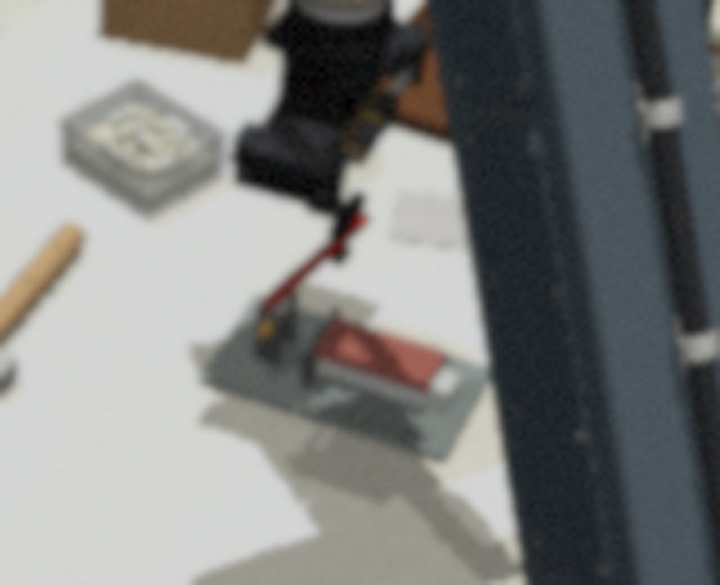

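Emit:
drive_tool([
  {"offset": [0, 0.9, 0.4], "delta_rot": [0, 0, 0], "jaw": 0},
  {"offset": [0, 1.8, 0.9], "delta_rot": [0, 0, 0], "jaw": 0},
  {"offset": [0, 2.8, 1.5], "delta_rot": [0, 0, 0], "jaw": 0},
  {"offset": [0, 3.8, 2.1], "delta_rot": [0, 0, 0], "jaw": 0},
  {"offset": [0, 4.7, 2.7], "delta_rot": [0, 0, 0], "jaw": 0},
  {"offset": [0, 5.5, 3.4], "delta_rot": [0, 0, 0], "jaw": 0},
  {"offset": [0, 6.3, 4.2], "delta_rot": [0, 0, 0], "jaw": 0},
  {"offset": [0, 7.1, 5], "delta_rot": [0, 0, 0], "jaw": 0},
])

```text
time: 20.07
position: [0.4291, -0.2094, 0.103]
tool_rot: [0.732, -0.682, -0.001, 0.0]
ft_force: [0.8, 0.7, 0.2]
grip_width: 0.0004
```

Run:
```python
from h import *
o=get_obs();fx,fy=frame(JY);d=o["position"]-HOME;print("jig x,y,z",d@fx,d@fy,o["position"][2],o["ft_force"])
s=camera("side")[:,:,::-1];cv2.imwrite("pics/u_s.png",cv2.resize(s[130:260,260:420],None,fx=4.5,fy=4.5,interpolation=cv2.INTER_CUBIC))
```

```text
jig x,y,z -0.016375905879978437 -0.00039542516531482745 0.10302261366779897 [0.80883193 0.74570041 0.17170997]
```

View pics/u_s.png

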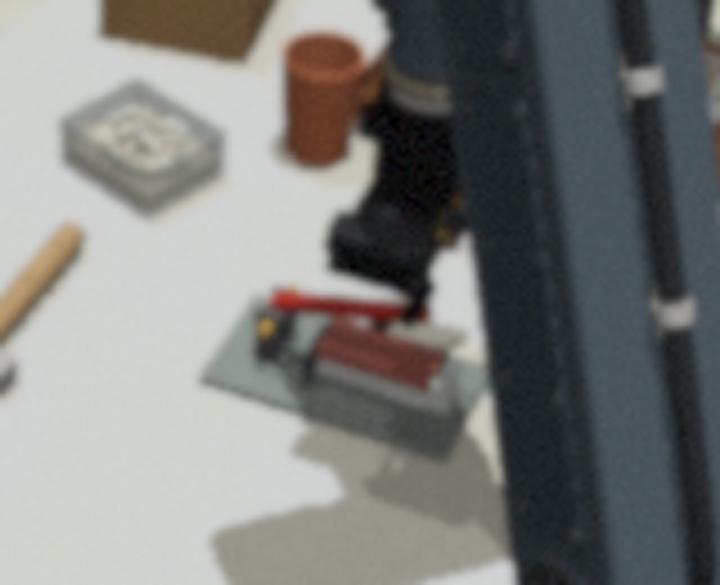

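Emit:
drive_tool([
  {"offset": [0, 0.4, 0.5], "delta_rot": [0, 0, 0], "jaw": 0},
  {"offset": [0, 0.7, 1], "delta_rot": [0, 0, 0], "jaw": 0},
  {"offset": [0, 1, 1.5], "delta_rot": [0, 0, 0], "jaw": 0},
  {"offset": [0, 1.2, 2], "delta_rot": [0, 0, 0], "jaw": 0},
  {"offset": [0, 1.3, 2.4], "delta_rot": [0, 0, 0], "jaw": 0},
  {"offset": [0, 1.4, 2.7], "delta_rot": [0, 0, 0], "jaw": 0},
  {"offset": [0, 1.5, 2.9], "delta_rot": [0, 0, 0], "jaw": 0},
  {"offset": [0, 1.5, 2.9], "delta_rot": [0, 0, 0], "jaw": 0},
])

```text
time: 20.78
position: [0.415, -0.2105, 0.0743]
tool_rot: [0.732, -0.682, -0.001, 0.0]
ft_force: [-0.5, -0.1, 0.2]
grip_width: 0.0002
```

Run:
```python
from h import *
o=get_obs();fx,fy=frame(JY);d=o["position"]-HOME;print("jig x,y,z",d@fx,d@fy,o["position"][2],o["ft_force"])
```

```text
jig x,y,z -0.030500472646828283 -0.00047668354885693645 0.07426267942407055 [-0.49904788 -0.07785784  0.17991554]
```

Emit:
drive_tool([
  {"offset": [0, 0.1, 0.05], "delta_rot": [0, 0, 0], "jaw": 0},
  {"offset": [0, 0.2, 0.1], "delta_rot": [0, 0, 0], "jaw": 0},
  {"offset": [0, 0.2, 0.15], "delta_rot": [0, 0, 0], "jaw": 0},
  {"offset": [0, 0.2, 0.2], "delta_rot": [0, 0, 0], "jaw": 0},
  {"offset": [0, 0.2, 0.23], "delta_rot": [0, 0, 0], "jaw": 0},
  {"offset": [0, 0.2, 0.26], "delta_rot": [0, 0, 0], "jaw": 0},
  {"offset": [0, 0.2, 0.26], "delta_rot": [0, 0, 0], "jaw": 0},
  {"offset": [0, 0.2, 0.26], "delta_rot": [0, 0, 0], "jaw": 0},
])

```text
time: 21.45
position: [0.4132, -0.2109, 0.073]
tool_rot: [0.732, -0.682, 0.0, 0.0]
ft_force: [-1.6, 0.4, 9.8]
grip_width: 0.0004
```

Run:
```python
from h import *
o=get_obs();fx,fy=frame(JY);d=o["position"]-HOME;print("jig x,y,z",d@fx,d@fy,o["position"][2],o["ft_force"])
s=camera("side")[:,:,::-1];cv2.imwrite("pics/v_s.png",cv2.resize(s[180:240,300:380],None,fx=9,fy=9,interpolation=cv2.INTER_CUBIC))
```

```text
jig x,y,z -0.032295181337418315 -0.0007504845131353575 0.07303824727857622 [-1.64937727  0.38651441  9.76016651]
```

View pics/v_s.png

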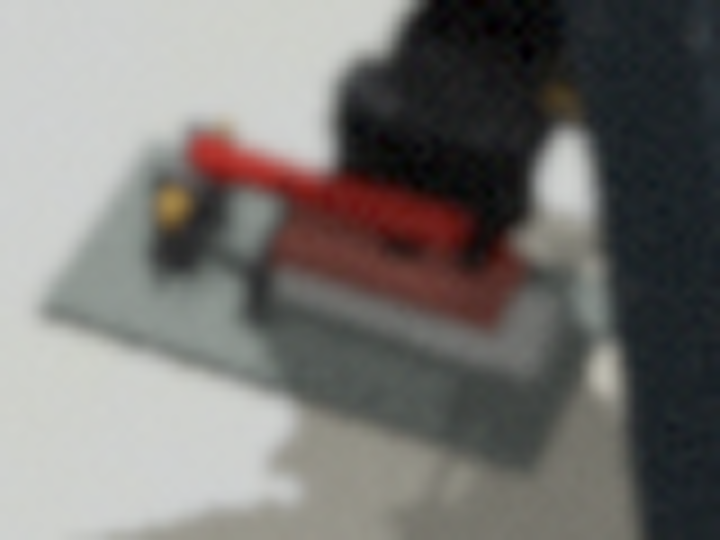

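Emit:
drive_tool([
  {"offset": [0, 0.2, -0.5], "delta_rot": [0, 0, 0], "jaw": 0},
  {"offset": [0, 0.2, -2], "delta_rot": [0, 0, 0], "jaw": 0},
  {"offset": [0, 0.2, -5], "delta_rot": [0, 0, 0], "jaw": 0},
  {"offset": [0, 0.2, -8], "delta_rot": [0, 0, 0], "jaw": 0},
  {"offset": [0, 0.2, -11], "delta_rot": [0, 0, 0], "jaw": 0},
  {"offset": [0, 0.2, -14], "delta_rot": [0, 0, 0], "jaw": 0},
  {"offset": [0, 0.2, -16], "delta_rot": [0, 0, 0], "jaw": 0},
  {"offset": [0, 0.2, -17], "delta_rot": [0, 0, 0], "jaw": 0},
])

```text
time: 22.17
position: [0.4124, -0.2117, 0.2453]
tool_rot: [0.732, -0.682, 0.003, 0.0]
ft_force: [0.7, -0.2, -0.5]
grip_width: 0.0006
```

Run:
```python
from h import *
o=get_obs();print(o["position"],o["ft_force"])
im=camera("wrist")[:,:,::-1].copy();cv2.imwrite("pics/w_w.png",im)
s=camera("side")[:,:,::-1];cv2.imwrite("pics/w_s.png",cv2.resize(s[180:240,300:380],None,fx=9,fy=9,interpolation=cv2.INTER_CUBIC))
cv2.imwrite("pics/w_s2.png",cv2.resize(s[230:305,190:290],None,fx=8,fy=8,interpolation=cv2.INTER_CUBIC))
```

```text
[ 0.41243556 -0.2116811   0.2453084 ] [ 0.6720718  -0.21790915 -0.50099691]
```

View pics/w_w.png

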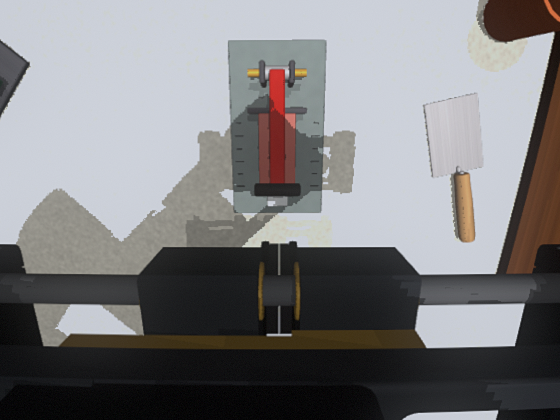

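View pics/w_s.png

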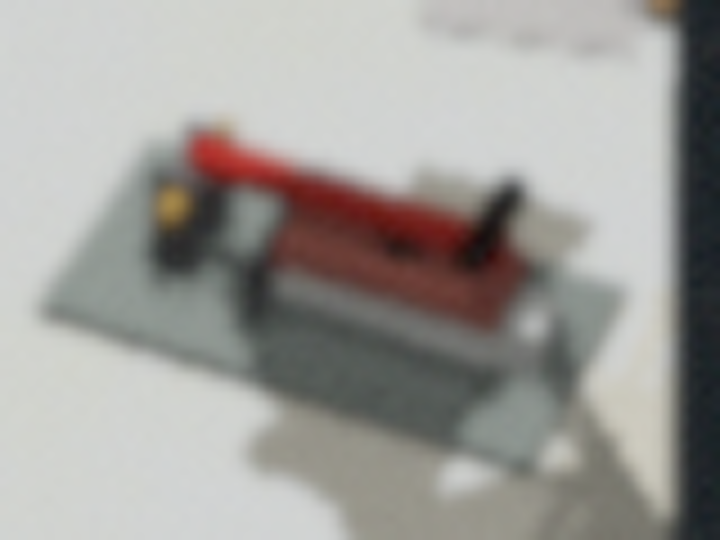

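View pics/w_s2.png

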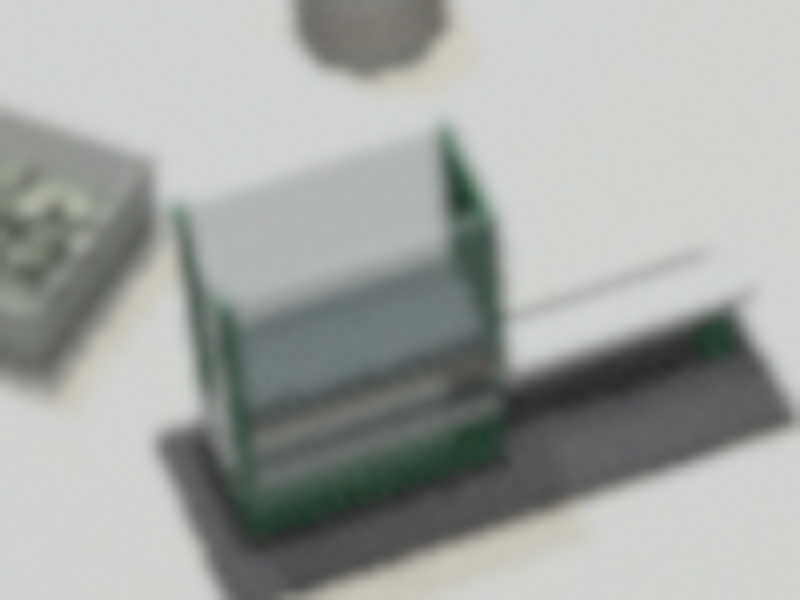

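```bash
python3 -c "
from h import *
print(get_obs()['ft_force'],get_obs()['time']);print(hand_in())"
```

```text
[-0.40947775  0.18747928 -0.75711957] 22.2667
the job is handed in; nothing more can be done
None
```

The rosy blank is on the rail under the closed clamp, and the job was handed in at about 22.3 s. No verdict is reported, so the results below are my own checks.

**What I did**
- I gripped the protruding end with the tool tilted 40° and drew the blank about 8 cm out onto the tongue.
- I gripped it again at its middle with a 20° tilt, set it on the rail and pushed it against the fence. It stopped there at about 11 N.
- I released it, pushed the clamp bar down from behind with the closed fingers, and lifted clear.

**What the last checks showed**
- **Blank on the rail:** in the last wrist view before the clamp closed, its end was flush with the fence, centred within about 1 mm and parallel to the jig. After the clamp closed, the pictures show no sign that it moved, but the arm hides part of it and I did not measure it again.
- **Clamp:** the fingertip stopped on the bar at z = 73.0 mm under about 10 N. A closed clamp on a 12 mm blank should put it at 73 mm.
- **Chute:** in the side view the three remaining blanks lie flat and look one place lower. I judged this by eye, without measuring their heights.
- **Robot:** it touches nothing and the wrist reads under 1 N. It should not have touched any bystander, but I did not measure their positions at the end.

**What disagreed or needed correcting**
- The jig's direction was 3.0° from the top camera and 4.1° from the wrist camera; I used 4.1°.
- The first sideways correction over the rail went about 1.6 mm too far.
- The move to the second grip stopped about 6 mm and 3° short.

I corrected both misses before releasing the blank.

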